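Plug the scale's battery pack into its covered charging dock

ROBOT

A 7-joint arm with a two-finger parallel gripper is mounted at the origin on the work surface. World frame = base frame: x ahead of the robot, y to its left, z up, the work surface at z = 0. Lengths are in m, angles in rad, forces in N, time in s.
With the tool pointing down it reaches from about 0.425 to 0.875 m from the base axis. Payload 9.9 kg.
Tool frame: the origin (TCP) lies between the finger pads; the fingertips stand 25 mm ahead of it and the grasp point (between the pads) lies 6 mm ahead of it; y points along the fingers, z is the direction in which the jaws open and shut, and the axes are right-handed (so a half turn about y gives the same grasp; the last joint's range is limited). The gripper opens to 85 mm and grips with 20 to 120 N. Pads are 22 mm wide; open, the fingers measure 114 mm over their backs; the gripper's body (76 mm by 85 mm) begins 54 mm behind the grasp point. The pads swing forward as they close: fully open they stand 13 mm farther back than shut.
Start: joints at [-1.342, 0.576, 0.025, 1.437, -0.015, 1.129, -0.057], TCP at [0.208, 0.642, 0.233] pointing down, gripper open.
Joint ranges: [-2.76, 2.76], [-0.34, 2.15], [-1.52, 1.57], [0.19, 2.46], [-1.09, 4.23], [0.17, 1.99], [-2.82, 2.82]. Speed limits (rad/s): [2.22, 2.22, 3.01, 3.01, 3.14, 3.14, 3.14].

INTERFACE

Orientations are given as a rotation vector (axis times angle).
In Python, from rig import bot, optics, job gives the robot as it stands.
- The arm moves only by the tool play_rows, never from a script. Its argument "deltas" is a list of rows, each an object with "dp": the shift along the tool's x, y, z in cm, a list of three; "delta_rot": the turn, a rotation vector about the tool's x, y, z in rad, a list of three. A call has 1 to 8 rows; each row shifts and turns the pose as measured when the row begins, along the tool's axes as they then stand; what a row does not reach is not made up. A row lasts 1/10 s, in which the tool goes at most 50 mm and 8.59 degrees, less where a joint would pass 70% of its speed; a pose out of reach is approached as far as the arm can. A call with a gripper value outside its range is refused whole. "jaw" is the closure, from -1 (fully open) to 1 (shut), so that 0 is half open, set as the call begins (left out, the last holds). The fingers move at their own pace and stop on an object; "newtons" is the grip in N (left out, the last holds). Time passes only in rows, so rows that do not move let the fingers close. It gives the time, the measured TCP pose, the force and the opening at its end, in the units of the state.
- bot.observe(): the state, without advancing time (a new reading comes with each control period).
- optics.grab_frame(name): name is "scene" or "side" or "wrist"; returns a dict with "color" (420x560x3 uint8, blue, green, red), "K" (3x3 intrinsics, pixels), "k1" (the pictures are not rectified: a ray, as slopes to the right and down, at radius r is drawn at 1 + k1 r^2 times it, then the intrinsics apply), "origin" and "orientation" of the camera in the world; the wrist camera has in their place "T_tool_cam" (4x4, takes a point from camera to tool coordinates, whose origin is the TCP and whose axes are the tool frame's). Camera axes: x right, y down, z forward; pixel columns grow to the right and rows downward; lengths in m; the calibration is good to about 2 mm. A picture is of the moment at which its call begins: read the wrist's pose just before it. There is no depth.
- job.finish_job(): hands the job in, once; it reports no verdict.
The state is a dict: "time_s": time; "qpos": joint angles; "dq": joint speeds; "joint_torque": joint torques, N m; "tool_pos": TCP position; "tool_rot": TCP orientation; "wrist_force": force on the tool from outside, world axes, zero at the start; "wrist_torque": the same for the moment, N m; "grip_width": finger opening in m.
Only numpy, scipy, OpenCV 4.12 (cv2) and the standard library are available. Lean on these libraries where they do the work, as an engineer would, in place of code of your own. Each camera call takes 0.05 s, during which the arm holds its last target. There are 200 camera calls.

TASK

Press the release button on the charging dock so its splash lid springs open, then slide the black battery pack along the table, tongue first, into the dock, and finish with a firm press of about 20 N against the solid stop so that the plug is fully home, but do not ram it. Leave the lid standing open and do not disturb the whetstone, the bottle or the knife.

Things in the scene. Friction and masses are not known exactly. Their poses are not given: they have to be found in the camera images.
- battery_centre (a point): Centre, 22.5 mm above the underside, of the loose battery pack: black slab 140 long (x) x 90 wide x 45 mm high, flat on the table, 0.4-0.65 kg, too wide to grip: push it (sliding takes 2 to 7 N). x points to its front end, z up. Rear face 70 mm behind this point, sides 45 mm to each side. From the front end's middle a plug tongue stands out 30 mm: see tongue_tip.
- tongue_tip (a point): Middle of the tip of the battery's plug tongue, 100 mm ahead (x) of the battery's centre, 22 mm above the table. The tongue is 50 mm wide and 24 mm high (10 to 34 mm above the table); its sides taper over the last 12 mm to about 40 mm wide. Axes as the battery's.
- dock: Grey charging dock, fixed. Origin: on the table under the middle of its open mouth; x: push-in direction; z up. Bay: x 0 to 80 mm, floor is the table, walls 50 mm high, 93 mm apart inside, 117 outside; from x = 0 to -23 mm they flare to about 108 mm apart. Socket housing: x 80 to 190 mm, 141 mm wide, 75 mm high. The lid must be open to enter.
- socket (a point): Middle of the mouth of the socket hole in the housing's face, at x = 80 mm, y = 0 of the dock, 22 mm up; same axes. Hole 54 mm wide, 7 to 37 mm above the table. A brass contact carriage 15 mm inside resists with about 5 N more over the last 15 mm and stays where pushed; then the battery's front shoulders stop solidly on the housing: fully home.
- seat (a point): Where the battery's centre lies when it is fully home: x = 10 mm, y = 0 of the dock, 22.5 mm above the table; axes as the dock's. The rear 60 mm of the battery then still stands out of the bay.
- release_top (a point): Centre of the top of the release button, black, round, 32 mm across, on the socket housing at x = 140 mm, y = 0 of the dock; 16 mm proud, its top 91 mm above the table. It moves straight down 8 mm against a spring (1.5 N at first, 5 N fully down) and lets the lid go beyond about 5 mm.
- lid (a joint): Angle (rad) of the white splash lid: about 0.04 shut, 2.1 open at its stop. Hinged along the dock's -y wall (y = -64 mm, 55 mm up), 124 mm wide, with a 24 mm skirt that closes the mouth. Latched while shut; once the button is pressed it springs open by itself within a second and leans back 30 degrees past vertical, up to 165 mm high, reaching out to y = -130 mm.
- whetstone: Bystander: whetstone on a wooden base, 200 x 75 x 36 mm, origin under its centre.
- sauce: Bystander: brown bottle, 60 mm across, 190 mm high, origin under its centre.
- knife: Bystander: kitchen knife lying on the cutting board (16 mm thick), 370 mm long, 21 mm high, origin under the middle.
Mind the look-alikes: they are no part of the job. What is shaped like the part that bears battery_centre but red or turquoise is not meant.

How it is judged:
By the outcome, as a careful person would: the job done as asked, in the order asked, and still so for the second after the job is handed in, with the robot touching nothing.
It also fails if it takes over 70 s, if anything falls off the work surface, if the arm or the gripper's body presses on something with over 40 N, if the wrist force passes 120 N, or if a joint passes its speed limit or range.

## Working session

There is one attempt and no reset: what is moved stays moved. The work goes in short steps, Python scripts to look and compute and a tool call to move; the robot and the scene stay as the last step left them, time stands still between calls to the robot, and variables do not carry over. Pictures are saved under pics/ and viewed, about 8 in all and at most 12, crops included, and the job is handed in when it is done.

Besides the shell and the picture viewer there is one more tool, called after "Request:" in YAML: its name, and indented under it one key for each argument. play_rows: Moves the arm, as the interface text tells. Its arguments: {"type":"object","properties":{"deltas":{"type":"array","items":{"type":"object","properties":{"dp":{"type":"array","items":{"type":"number"}},"delta_rot":{"type":"array","items":{"type":"number"}}}}},"jaw":{"type":"number"},"newtons":{"type":"number"}},"required":["deltas"]}

```bash
mkdir -p pics; cat > h.py <<'E'
import numpy as np, cv2
from scipy.spatial.transform import Rotation as R
from rig import bot, optics, job
def cam(f, st=None):
    if "T_tool_cam" in f:
        T=np.eye(4);T[:3,:3]=R.from_rotvec(st["tool_rot"]).as_matrix();T[:3,3]=st["tool_pos"]
        T=T@np.array(f["T_tool_cam"]);return T[:3,3],T[:3,:3]
    o=np.array(f["orientation"]); 
    return np.array(f["origin"]),(R.from_rotvec(o).as_matrix() if o.shape==(3,) else o)
def ray(f,px,st=None):
    o,M=cam(f,st);K=np.array(f["K"]);k=f["k1"]
    d=np.array([(px[0]-K[0,2])/K[0,0],(px[1]-K[1,2])/K[1,1]]);u=d.copy()
    for _ in range(20):u=d/(1+k*(u@u))
    return o,M@np.array([u[0],u[1],1])
def onz(f,px,z,st=None):
    o,d=ray(f,px,st);return o+d*(z-o[2])/d[2]
def proj(f,p,st=None):
    o,M=cam(f,st);c=M.T@(np.array(p)-o);u=c[:2]/c[2];u=u*(1+f["k1"]*(u@u));K=np.array(f["K"])
    return np.array([K[0,0]*u[0]+K[0,2],K[1,1]*u[1]+K[1,2]])
E
python3 - <<'E'
from h import *
s=bot.observe();print(s)
for n in("scene","side"):
    f=optics.grab_frame(n);cv2.imwrite(f"pics/{n}0.png",cv2.resize(f["color"],(784,588),interpolation=cv2.INTER_CUBIC));print(n,f["K"],f["k1"],f["origin"],f["orientation"])
    np.save(f"{n}0.npy",f,allow_pickle=True)
E
```

```text
{'time_s': 0.0, 'qpos': array([-1.34175355,  0.57652038,  0.02482422,  1.43792763, -0.01498575,
        1.1290269 , -0.05645852]), 'dq': array([ 2.01767751e-04, -8.78948502e-04, -5.13904561e-04,  4.52741894e-04,
        9.81271751e-04, -9.63975557e-04,  2.99171484e-05]), 'joint_torque': array([ 8.57921350e-04, -7.65755439e+01,  2.25072987e+00, -2.85970652e+01,
        1.54161325e-02,  1.24169129e-02,  3.18661159e-05]), 'tool_pos': array([0.2075854 , 0.64179293, 0.23204319]), 'tool_rot': array([-1.55851637,  0.24564252, -0.2453675 ]), 'wrist_force': array([ 0.02896502, -0.01397161, -0.85408866]), 'wrist_torque': array([ 0.00680233, -0.01314757,  0.05143048]), 'grip_width': 0.08524830010773873}
scene [[407.79414558   0.         278.46449515]
 [  0.         407.79414558 206.51047886]
 [  0.           0.           1.        ]] -0.029378094266208653 [ 1.33156698 -0.46343643  0.83019929] [-2.00297226 -1.04694661  0.55294957]
side [[509.67826033   0.         289.03291345]
 [  0.         509.67826033 205.9483984 ]
 [  0.           0.           1.        ]] -0.046316335870334395 [-0.00746956 -0.59867132  1.04440532] [-2.29796218  0.77253008 -0.29762894]
```

View pics/scene0.png

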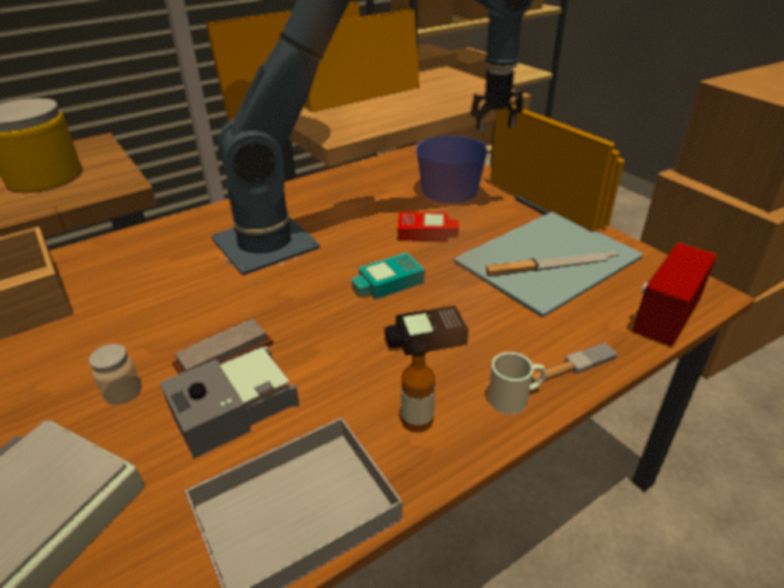

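View pics/side0.png

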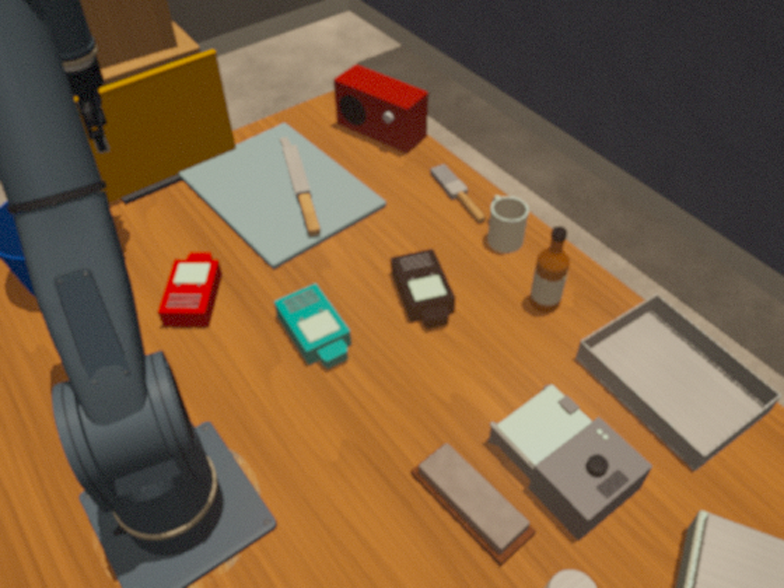

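Battery candidates: scene (427,328) black, (390,275) turquoise, (428,226) red; in the side view, (422,285), (312,322) and (190,290). Only the black one fits. I'll confirm it in an enlarged crop and read its corners there.

```bash
python3 - <<'E'
from h import *
f=np.load("side0.npy",allow_pickle=True).item()
g=f["color"][170:390,270:470]; g=cv2.resize(g,(540,594),interpolation=cv2.INTER_CUBIC)
g=cv2.convertScaleAbs(g,alpha=1.6,beta=15)
f2=np.load("scene0.npy",allow_pickle=True).item()
for i in range(0,540,54):
    cv2.line(g,(i,0),(i,5),(0,0,255),1);cv2.line(g,(0,i),(5,i),(0,0,255),1)
cv2.imwrite("pics/c1.png",g)
for px in [(422,262),(434,312),(597,465)]:print(onz(f,np.array(px)/1.4,.045 if px[0]<500 else .091))
for px in [(437,328),(390,335),(198,390)]:print(onz(f2,np.array(px)/1.4,.045 if px[0]>300 else .091))
E
```

```text
[0.61056152 0.16290123 0.045     ]
[0.54874717 0.04821634 0.045     ]
[ 0.52927961 -0.36029354  0.091     ]
[0.61202018 0.13209155 0.045     ]
[0.5727606  0.03789937 0.045     ]
[ 0.54235842 -0.35563572  0.091     ]
```

View pics/c1.png

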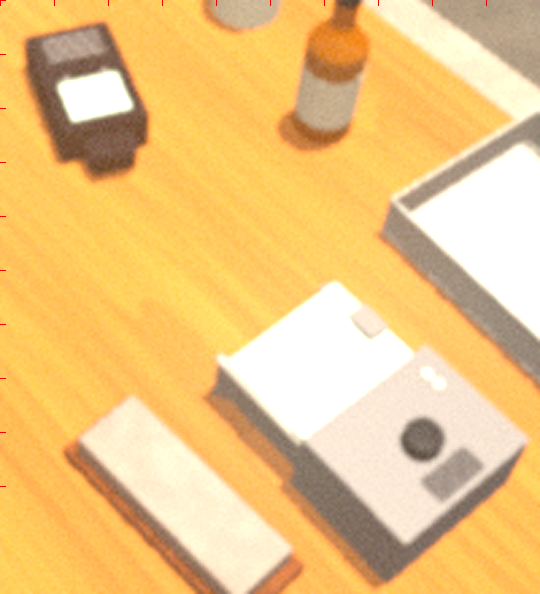

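```bash
python3 - <<'E'
from h import *
f=np.load("side0.npy",allow_pickle=True).item()
def P(c,z):return onz(f,np.array(c)/2.7+[270,170],z)
b=[P(c,.045) for c in[(27,42),(104,23),(147,112),(62,133)]]
h=[P(c,.075) for c in[(426,347),(525,440),(407,543),(303,447)]]
for q in(b,h):
    q=np.array(q)[:,:2];print(q.round(4).tolist(),q.mean(0),[np.linalg.norm(q[i]-q[i-1]).round(4) for i in range(4)])
    print([np.degrees(np.arctan2(*(q[j]-q[i])[::-1])).round(1) for i,j in((0,3),(1,2),(0,1),(3,2))])
print("btn",P((422,440),.091),"lidtop corners",P((335,282),.06),P((218,358),.06))
f2=np.load("scene0.npy",allow_pickle=True).item()
g=f2["color"][205:345,105:345]; g=cv2.resize(g,(792,462),interpolation=cv2.INTER_CUBIC)
g=cv2.convertScaleAbs(g,alpha=1.6,beta=15);cv2.imwrite("pics/c2.png",g)
E
```

```text
[[0.5673, 0.2034], [0.6471, 0.1775], [0.6035, 0.0559], [0.5212, 0.0845]] [0.5848029  0.13030037] [np.float64(0.1276), np.float64(0.0839), np.float64(0.1291), np.float64(0.0871)]
[np.float64(-111.2), np.float64(-109.7), np.float64(-18.0), np.float64(-19.1)]
[[0.6022, -0.3012], [0.6008, -0.4069], [0.4649, -0.409], [0.4585, -0.3051]] [ 0.53161952 -0.3555523 ] [np.float64(0.1437), np.float64(0.1058), np.float64(0.1359), np.float64(0.1041)]
[np.float64(-178.4), np.float64(-179.1), np.float64(-90.8), np.float64(-86.5)]
btn [ 0.52765779 -0.36142651  0.091     ] lidtop corners [ 0.59775792 -0.20357037  0.06      ] [ 0.466605   -0.19898264  0.06      ]
```

View pics/c2.png

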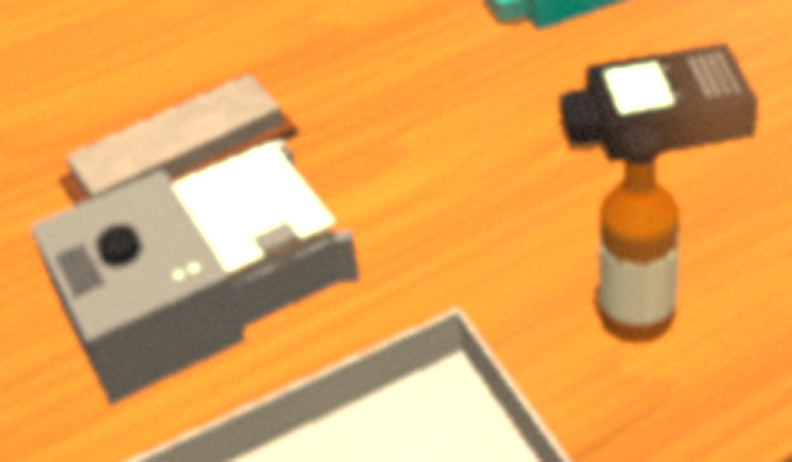

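```bash
python3 - <<'E'
from h import *
f=np.load("scene0.npy",allow_pickle=True).item()
def P(c,z):return onz(f,np.array(c)/3.3+[105,205],z)[:2].round(4)
print("bat",[P(c,.045) for c in[(590,67),(725,46),(755,100)]])
print("house",[P(c,.075) for c in[(34,230),(165,172),(225,272),(90,338)]])
print("btn",P((121,243),.091),"wallfront",P((350,234),.05))
print("bottle base c",P((637,325),.0),"bottle front base",P((637,338),.0))
fs=np.load("side0.npy",allow_pickle=True).item()
for f,n,w in((f,'scene',[150,300,60,250]),(fs,'side',[380,470,290,370])):
    g=cv2.GaussianBlur(f["color"],(3,3),0).max(2); m=(g<45).astype(np.uint8);m2=np.zeros_like(m);m2[w[0]:w[1],w[2]:w[3]]=1
s0=np.load("side0.npy",allow_pickle=True).item()
S=lambda c,z:onz(s0,np.array(c)/2.7+[270,170],z)[:2].round(4)
print("side bottle base",S((322,138),0),"whet",[S(c,.036) for c in((133,397),(80,440),(292,550),(235,598))],"tongue tip",[S(c,.034) for c in((135,160),(93,172))],"tray",S((385,235),0))
E
```

```text
bat [array([0.528 , 0.0878]), array([0.5763, 0.2097]), array([0.6529, 0.1813])]
house [array([ 0.4725, -0.4049]), array([ 0.4687, -0.2957]), array([ 0.6008, -0.298 ]), array([ 0.6045, -0.4033])]
btn [ 0.5429 -0.3552] wallfront [ 0.5961 -0.1939]
bottle base c [ 0.7693 -0.0358] bottle front base [ 0.7797 -0.0436]
side bottle base [ 0.7483 -0.0475] whet [array([ 0.3971, -0.1746]), array([ 0.3379, -0.1791]), array([ 0.4096, -0.3514]), array([ 0.3496, -0.3529])] tongue tip [array([0.5618, 0.0229]), array([0.5208, 0.0355])] tray [ 0.7104 -0.17  ]
```

```bash
python3 - <<'E'
from h import *
np.set_printoptions(precision=3,suppress=True)
s=bot.observe();print(R.from_rotvec(s["tool_rot"]).as_matrix())
f=optics.grab_frame("wrist");print(f["T_tool_cam"],f["K"],f["k1"])
E
```

```text
[[ 0.951 -0.     0.308]
 [-0.308 -0.001  0.951]
 [ 0.    -1.    -0.001]]
[[-0.001  0.947  0.321 -0.082]
 [-0.001 -0.321  0.947 -0.14 ]
 [ 1.     0.     0.001  0.001]
 [ 0.     0.     0.     1.   ]] [[318.01    0.    277.587]
 [  0.    318.01  209.64 ]
 [  0.      0.      1.   ]] -0.03433750495109228
```

```bash
cat >> h.py <<'E'
def yaw(s):
    x=R.from_rotvec(s["tool_rot"]).as_matrix()[:,0];return np.degrees(np.arctan2(x[1],x[0]))
def rows(p,h,n,s=None):
    "print n relative rows towards TCP p, heading h deg, tool down"
    s=s or bot.observe();p0=np.array(s["tool_pos"]);M=R.from_rotvec(s["tool_rot"]).as_matrix();x=np.radians(h)
    T=np.array([[np.cos(x),0,-np.sin(x)],[np.sin(x),0,np.cos(x)],[0,-1,0]])
    rv=R.from_matrix(M.T@T).as_rotvec();d=(np.array(p)-p0)/n
    print("at",p0.round(4),yaw(s).round(2),"rot/row",(rv/n).round(4))
    for i in range(n):print((100*(M@R.from_rotvec(rv*i/n).as_matrix()).T@d).round(2).tolist(),end=" ")
    print()
E
python3 -c "
from h import *
rows([.58,.13,.36],-110,16)"
```

```text
at [0.2076 0.6419 0.2323] -17.92 rot/row [1.000e-04 1.004e-01 1.000e-04]
[3.2, -0.8, -2.33] [3.42, -0.8, -2.0] [3.6, -0.8, -1.64] [3.75, -0.8, -1.27] [3.86, -0.8, -0.89] [3.93, -0.8, -0.5] [3.96, -0.8, -0.11] [3.95, -0.8, 0.29] [3.9, -0.8, 0.69] [3.81, -0.8, 1.07] [3.68, -0.8, 1.45] [3.52, -0.8, 1.81] [3.32, -0.8, 2.16] [3.08, -0.8, 2.48] [2.82, -0.8, 2.77] [2.53, -0.8, 3.04]
```

Request:
play_rows:
  deltas:
    - {"dp": [3.2, -1.2, -2.3], "delta_rot": [0, 0.1, 0]}
    - {"dp": [3.4, -1.2, -2.0], "delta_rot": [0, 0.1, 0]}
    - {"dp": [3.6, -1.2, -1.6], "delta_rot": [0, 0.1, 0]}
    - {"dp": [3.75, -1.2, -1.3], "delta_rot": [0, 0.1, 0]}
    - {"dp": [3.9, -1, -0.9], "delta_rot": [0, 0.1, 0]}
    - {"dp": [3.9, -0.8, -0.5], "delta_rot": [0, 0.1, 0]}
    - {"dp": [4, -0.8, -0.1], "delta_rot": [0, 0.1, 0]}
    - {"dp": [4, -0.8, 0.3], "delta_rot": [0, 0.1, 0]}
  jaw: 1

```text
time_s: 0.95
tool_pos: [0.3929, 0.3789, 0.3125]
tool_rot: [-1.394, 0.883, -0.878]
wrist_force: [0.5, 0.5, 0.1]
grip_width: -0.0003
```

```bash
python3 -c "
from h import *
rows([.58,.13,.36],-110,10)"
```

```text
at [0.3929 0.3789 0.3125] -64.82 rot/row [0.0007 0.0789 0.0005]
[3.05, -0.48, 0.63] [2.99, -0.48, 0.87] [2.91, -0.48, 1.1] [2.82, -0.48, 1.33] [2.7, -0.48, 1.55] [2.57, -0.48, 1.76] [2.43, -0.48, 1.95] [2.26, -0.48, 2.14] [2.09, -0.48, 2.31] [1.9, -0.48, 2.47]
```

Request:
play_rows:
  deltas:
    - {"dp": [3.8, -0.6, 0.8], "delta_rot": [0, 0.1, 0]}
    - {"dp": [3.7, -0.6, 1.2], "delta_rot": [0, 0.1, 0]}
    - {"dp": [3.6, -0.6, 1.5], "delta_rot": [0, 0.1, 0]}
    - {"dp": [3.4, -0.6, 1.8], "delta_rot": [0, 0.1, 0]}
    - {"dp": [3.2, -0.6, 2.1], "delta_rot": [0, 0.1, 0]}
    - {"dp": [3.0, -0.6, 2.3], "delta_rot": [0, 0.1, 0]}
    - {"dp": [2.7, -0.6, 2.5], "delta_rot": [0, 0.1, 0]}
    - {"dp": [2.5, -0.6, 2.8], "delta_rot": [0, 0.1, 0]}

```text
time_s: 1.75
tool_pos: [0.5715, 0.1159, 0.3624]
tool_rot: [-1.006, 1.496, -1.494]
wrist_force: [0.7, -0.4, -0.1]
grip_width: 0.0004
```

Request:
play_rows:
  deltas:
    - {"dp": [0, 0, 0]}
    - {"dp": [0, 0, 0]}

```text
schema error: expected keys dp, delta_rot
```

```bash
python3 - <<'E'
from h import *
s=bot.observe();f=optics.grab_frame("wrist");f["st"]=s
np.save("w1.npy",f,allow_pickle=True);print(s["tool_pos"],yaw(s))
g=cv2.resize(f["color"],(800,600),interpolation=cv2.INTER_CUBIC);cv2.imwrite("pics/w1.png",cv2.convertScaleAbs(g,alpha=1.5,beta=15))
rows([.533,-.358,.16],-110,12)
E
```

```text
[0.5714506  0.11590179 0.36243712] -112.56008298986576
at [0.5742 0.1086 0.3636] -113.36 rot/row [ 0.0001 -0.0049  0.0008]
[3.69, 1.73, 1.23] [3.7, 1.73, 1.21] [3.7, 1.72, 1.19] [3.71, 1.72, 1.17] [3.72, 1.72, 1.15] [3.73, 1.72, 1.14] [3.73, 1.71, 1.12] [3.74, 1.71, 1.1] [3.75, 1.71, 1.08] [3.75, 1.7, 1.06] [3.76, 1.7, 1.04] [3.76, 1.7, 1.03]
```

View pics/w1.png

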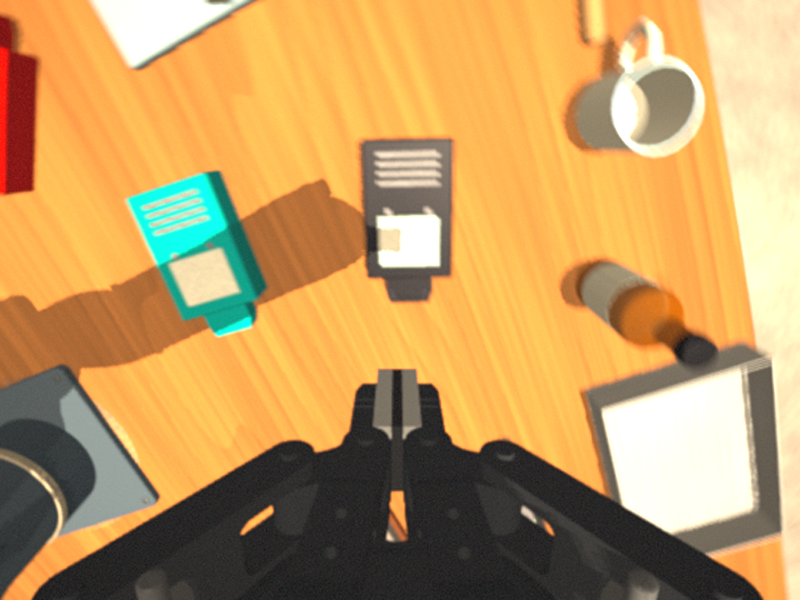

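The black battery is at (408,208) in the wrist picture, flat, with its tongue towards (408,290). The turquoise one is at (195,250). Next I go over the dock.

Request:
play_rows:
  deltas:
    - {"dp": [4.7, 0, 1.4], "delta_rot": [0, 0, 0]}
    - {"dp": [4.7, 0, 1.4], "delta_rot": [0, 0, 0]}
    - {"dp": [4.7, 0, 1.4], "delta_rot": [0, 0, 0]}
    - {"dp": [4.7, 0, 1.4], "delta_rot": [0, 0, 0]}
    - {"dp": [4.7, 0, 1.4], "delta_rot": [0, 0, 0]}
    - {"dp": [4.7, 0, 1.4], "delta_rot": [0, -0.01, 0]}
    - {"dp": [4.7, 0, 1.4], "delta_rot": [0, -0.02, 0]}
    - {"dp": [4.0, 0, 1.3], "delta_rot": [0, -0.03, 0]}

```text
time_s: 2.6
tool_pos: [0.5326, -0.2719, 0.3638]
tool_rot: [-1.042, 1.452, -1.454]
wrist_force: [1.1, 1.5, 0.0]
grip_width: -0.0001
```

```bash
python3 -c "
from h import *
rows([.533,-.35,.36],-100,4)"
```

```text
at [ 0.5326 -0.2719  0.3638] -109.14 rot/row [ 0.0013 -0.0399  0.002 ]
[1.84, 0.11, 0.65] [1.86, 0.11, 0.58] [1.89, 0.1, 0.5] [1.9, 0.1, 0.43]
```

Request:
play_rows:
  deltas:
    - {"dp": [1.8, 0.1, 0.6], "delta_rot": [0, -0.05, 0]}
    - {"dp": [1.9, 0.1, 0.6], "delta_rot": [0, -0.05, 0]}
    - {"dp": [1.9, 0.1, 0.5], "delta_rot": [0, -0.05, 0]}
    - {"dp": [1, 0.1, 0.2], "delta_rot": [0, -0.05, 0]}
    - {"dp": [0, 0, 0], "delta_rot": [0, 0, 0]}
    - {"dp": [0, 0, 0], "delta_rot": [0, 0, 0]}
    - {"dp": [0, 0, 0], "delta_rot": [0, 0, 0]}

```text
time_s: 3.3
tool_pos: [0.5292, -0.3494, 0.3581]
tool_rot: [-1.155, 1.314, -1.31]
wrist_force: [-0.0, -0.3, -0.3]
grip_width: -0.0
```

```bash
python3 - <<'E'
from h import *
s=bot.observe();f=optics.grab_frame("wrist");f["st"]=s
np.save("w2.npy",f,allow_pickle=True);print(s["tool_pos"],yaw(s))
g=cv2.resize(f["color"],(800,600),interpolation=cv2.INTER_CUBIC);cv2.imwrite("pics/w2.png",cv2.convertScaleAbs(g,alpha=1.4,beta=15))
E
```

```text
[ 0.52918992 -0.34944584  0.35811637] -97.80975334637633
```

View pics/w2.png

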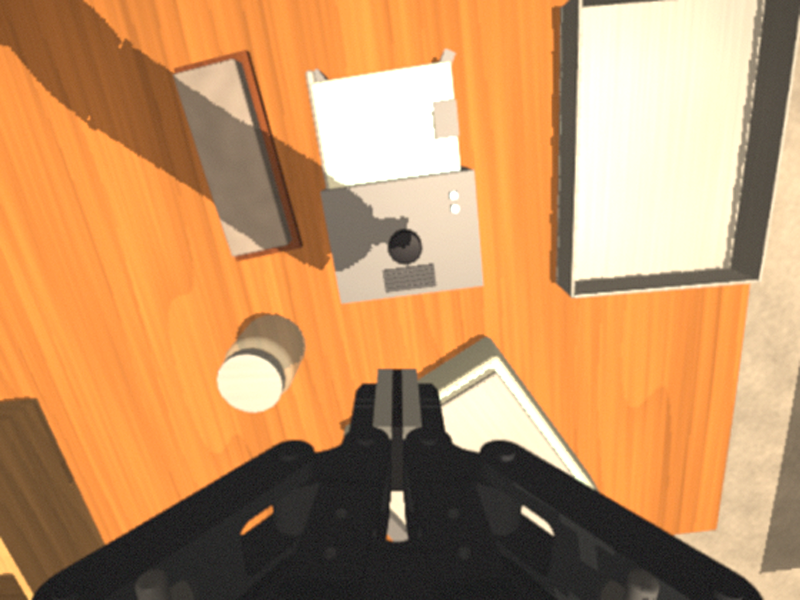

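```bash
python3 - <<'E'
from h import *
f=np.load("w2.npy",allow_pickle=True).item();k=560/800
P=lambda c,z:onz(f,np.array(c)*k,z,f["st"])[:2]
h=np.array([P(c,.075) for c in((323,190),(472,170),(483,287),(341,303))]);print(h.round(4),h.mean(0))
a=lambda u,v:np.degrees(np.arctan2(*(v-u)[::-1])).round(2)
print(a(h[0],h[3]),a(h[1],h[2]),a(h[0],h[1]),a(h[3],h[2]),[np.linalg.norm(h[i]-h[i-1]).round(4) for i in range(4)])
print("btn",P((405,246),.091),"flare",P((313,74),.05),P((450,55),.05))
print("whet",[P(c,.036).round(3) for c in((175,71),(237,58),(297,248))])
f=np.load("w1.npy",allow_pickle=True).item()
b=np.array([P(c,.045) for c in((362,140),(452,140),(450,275),(368,277))]);print(b.round(4),b.mean(0),a(b[0],b[3]),a(b[1],b[2]),a(b[0],b[1]))
rows([.533,-.358,.15],-98,5)
E
```

```text
[[ 0.4663 -0.2974]
 [ 0.6023 -0.2981]
 [ 0.6038 -0.4094]
 [ 0.4635 -0.4075]] [ 0.53394024 -0.35311233]
-91.44 -89.24 -0.28 -0.79 [np.float64(0.1101), np.float64(0.136), np.float64(0.1114), np.float64(0.1403)]
btn [ 0.5340012  -0.35551731] flare [ 0.47166538 -0.19722538] [ 0.59499998 -0.19879257]
whet [array([ 0.342, -0.173]), array([ 0.402, -0.172]), array([ 0.421, -0.355])]
[[0.5731 0.2095]
 [0.6524 0.1767]
 [0.6039 0.052 ]
 [0.5238 0.0828]] [0.58831185 0.13025546] -111.25 -111.23 -22.5
at [ 0.5294 -0.3492  0.3582] -97.78 rot/row [0.002  0.0008 0.0017]
[0.13, 4.16, 0.14] [0.14, 4.16, 0.13] [0.14, 4.16, 0.12] [0.15, 4.16, 0.11] [0.16, 4.16, 0.1]
```

Request:
play_rows:
  deltas:
    - {"dp": [0.15, 4.2, 0.15], "delta_rot": [0, 0, 0]}
    - {"dp": [0.15, 4.2, 0.15], "delta_rot": [0, 0, 0]}
    - {"dp": [0.15, 4.2, 0.15], "delta_rot": [0, 0, 0]}
    - {"dp": [0.15, 4.2, 0.15], "delta_rot": [0, 0, 0]}
    - {"dp": [0.15, 4.0, 0.1], "delta_rot": [0, 0, 0]}
    - {"dp": [0, 1.5, 0], "delta_rot": [0, 0, 0]}
    - {"dp": [0, 0, 0], "delta_rot": [0, 0, 0]}
    - {"dp": [0, 0, 0], "delta_rot": [0, 0, 0]}

```text
time_s: 4.15
tool_pos: [0.5386, -0.3527, 0.131]
tool_rot: [-1.154, 1.303, -1.309]
wrist_force: [0.6, -0.2, 0.4]
grip_width: 0.0003
```

Request:
play_rows:
  deltas:
    - {"dp": [0.3, 0.5, -0.2], "delta_rot": [0, 0, 0]}
    - {"dp": [0.3, 0.5, -0.2], "delta_rot": [0, 0, 0]}
    - {"dp": [0, 0.3, 0], "delta_rot": [0, 0, 0]}
    - {"dp": [0, 0.3, 0], "delta_rot": [0, 0, 0]}
    - {"dp": [0, 0.2, 0], "delta_rot": [0, 0, 0]}
    - {"dp": [0, 0.2, 0], "delta_rot": [0, 0, 0]}

```text
time_s: 4.75
tool_pos: [0.5358, -0.3599, 0.1146]
tool_rot: [-1.151, 1.296, -1.315]
wrist_force: [-0.7, 0.6, 0.4]
grip_width: -0.0001
```

Request:
play_rows:
  deltas:
    - {"dp": [0, 0.2, 0], "delta_rot": [0, 0, 0]}
    - {"dp": [0, 0.2, 0], "delta_rot": [0, 0, 0]}
    - {"dp": [0, 0.2, 0], "delta_rot": [0, 0, 0]}
    - {"dp": [0, 0.2, 0], "delta_rot": [0, 0, 0]}
    - {"dp": [0, 0.2, 0], "delta_rot": [0, 0, 0]}

```text
time_s: 5.25
tool_pos: [0.536, -0.36, 0.1038]
tool_rot: [-1.151, 1.296, -1.315]
wrist_force: [-0.3, 0.1, -0.7]
grip_width: 0.0001
```

```bash
python3 - <<'E'
from h import *
s=bot.observe();f=optics.grab_frame("wrist");f2=optics.grab_frame("scene");s2=bot.observe();print(s["wrist_force"],s2["wrist_force"],s2["tool_pos"])
a=cv2.resize(f["color"],(400,300));b=cv2.resize(f2["color"][200:350,80:280],(400,300),interpolation=cv2.INTER_CUBIC)
cv2.imwrite("pics/w3.png",cv2.convertScaleAbs(np.hstack([a,b]),alpha=1.4,beta=15))
E
```

```text
[-0.34047994  0.1004032  -0.66432516] [-0.696724    0.03590813 -0.53046851] [ 0.5358679  -0.35987992  0.10358762]
```

View pics/w3.png

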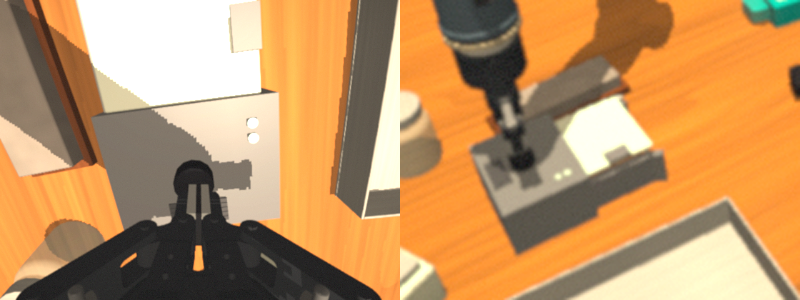

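The fingertips are over the button but haven't touched it yet, and the lid is still shut. I keep lowering gently.

Request:
play_rows:
  deltas:
    - {"dp": [-0.2, 0.2, 0], "delta_rot": [0, 0, 0]}
    - {"dp": [0, 0.2, 0], "delta_rot": [0, 0, 0]}
    - {"dp": [0, 0.2, 0], "delta_rot": [0, 0, 0]}

```text
time_s: 5.65
tool_pos: [0.5364, -0.3579, 0.0974]
tool_rot: [-1.151, 1.296, -1.315]
wrist_force: [-0.3, 0.0, -0.9]
grip_width: 0.0004
```

Request:
play_rows:
  deltas:
    - {"dp": [0, 0.2, 0], "delta_rot": [0, 0, 0]}
    - {"dp": [0, 0.2, 0], "delta_rot": [0, 0, 0]}

```text
time_s: 5.85
tool_pos: [0.5364, -0.3579, 0.093]
tool_rot: [-1.151, 1.295, -1.315]
wrist_force: [-0.3, 0.3, 0.1]
grip_width: -0.0002
```

Request:
play_rows:
  deltas:
    - {"dp": [0, 0.2, 0], "delta_rot": [0, 0, 0]}
    - {"dp": [0, 0.2, 0], "delta_rot": [0, 0, 0]}

```text
time_s: 6.05
tool_pos: [0.5366, -0.358, 0.0892]
tool_rot: [-1.15, 1.295, -1.315]
wrist_force: [-1.2, -0.4, 3.3]
grip_width: -0.0002
```

```bash
python3 - <<'E'
from h import *
s=bot.observe();f=optics.grab_frame("wrist")
p=np.array(s["tool_pos"]);M=R.from_rotvec(s["tool_rot"]).as_matrix()
for d in(0,.006,.025):print(d,proj(f,p+M[:,1]*d,s), (M[:,1]).round(3))
print(s["wrist_force"],p)
g=f["color"][150:420,150:430].copy();cv2.imwrite("pics/w4.png",cv2.convertScaleAbs(cv2.resize(g,None,fx=2.2,fy=2.2,interpolation=cv2.INTER_CUBIC),alpha=1.8,beta=25))
E
```

```text
0 [276.22087924 277.46867525] [ 0.004 -0.012 -1.   ]
0.006 [276.26953479 271.45079817] [ 0.004 -0.012 -1.   ]
0.025 [276.40398469 254.83467571] [ 0.004 -0.012 -1.   ]
[-1.24339349 -0.40923292  3.29911903] [ 0.53663008 -0.35802993  0.08919077]
```

View pics/w4.png

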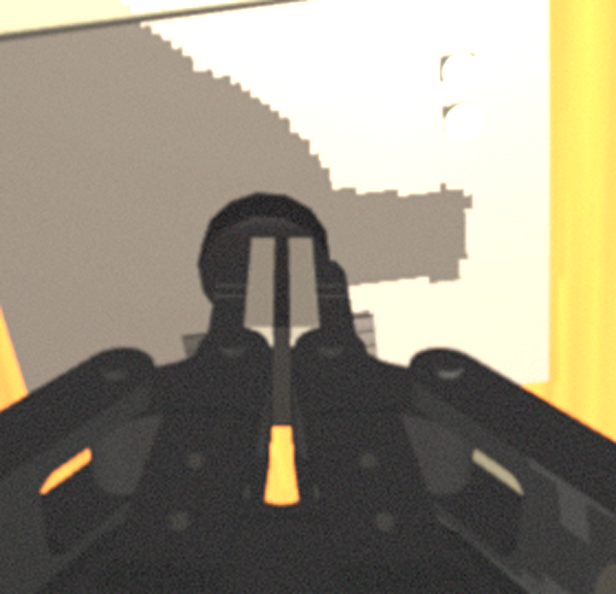

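Request:
play_rows:
  deltas:
    - {"dp": [0, 0.25, 0], "delta_rot": [0, 0, 0]}
    - {"dp": [0, 0.25, 0], "delta_rot": [0, 0, 0]}

```text
time_s: 6.3
tool_pos: [0.5368, -0.3581, 0.0844]
tool_rot: [-1.15, 1.295, -1.316]
wrist_force: [-5.2, 5.7, 29.2]
grip_width: 0.0
```

Request:
play_rows:
  deltas:
    - {"dp": [0, -1.0, 0], "delta_rot": [0, 0, 0]}
    - {"dp": [0, -2.0, 0], "delta_rot": [0, 0, 0]}
    - {"dp": [0, -4.5, 0], "delta_rot": [0, 0, 0]}
    - {"dp": [0, -4.8, 0], "delta_rot": [0, 0, 0]}
    - {"dp": [0, -4.8, 0], "delta_rot": [0, 0, 0]}
    - {"dp": [0, -4.8, 0], "delta_rot": [0, 0, 0]}

```text
time_s: 6.9
tool_pos: [0.5332, -0.3533, 0.3023]
tool_rot: [-1.156, 1.308, -1.306]
wrist_force: [0.8, -0.1, -0.0]
grip_width: -0.0001
```

```bash
python3 - <<'E'
from h import *
s=bot.observe();f=optics.grab_frame("wrist");f2=optics.grab_frame("scene");print(s["wrist_force"],s["tool_pos"],yaw(s))
a=cv2.resize(f["color"],(400,300));b=cv2.resize(f2["color"][200:350,80:280],(400,300),interpolation=cv2.INTER_CUBIC)
cv2.imwrite("pics/w5.png",cv2.convertScaleAbs(np.hstack([a,b]),alpha=1.4,beta=15))
E
```

```text
[ 0.80821732 -0.08240874 -0.01752477] [ 0.53317673 -0.35333876  0.30234652] -97.48699060390916
```

View pics/w5.png

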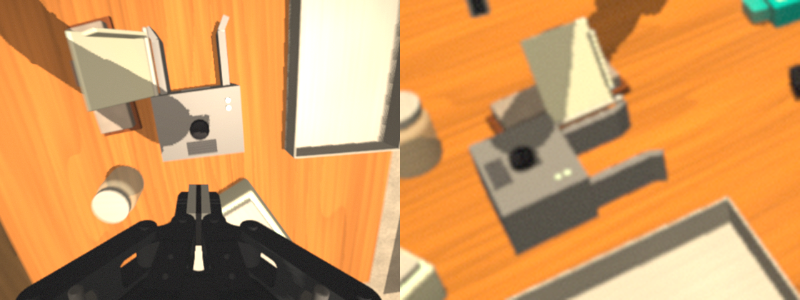

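The lid is open: in w5 it stands leaning back at (115,65), with the bay clear. The whetstone is unmoved. Now I go back above the battery.

```bash
python3 - <<'E'
from h import *
f=np.load("side0.npy",allow_pickle=True).item()
print("board",[onz(f,np.array(c)/1.4,.016)[:2].round(3) for c in((275,265),(384,203),(318,232))])
rows([.572,.10,.36],-111,12)
E
```

```text
board [array([0.388, 0.357]), array([0.674, 0.378]), array([0.509, 0.387])]
at [ 0.5353 -0.3558  0.3078] -97.49 rot/row [-0.0003  0.0196  0.001 ]
[-3.8, -0.48, -0.19] [-3.8, -0.48, -0.27] [-3.79, -0.47, -0.34] [-3.78, -0.47, -0.41] [-3.78, -0.47, -0.49] [-3.77, -0.46, -0.56] [-3.75, -0.46, -0.64] [-3.74, -0.45, -0.71] [-3.73, -0.45, -0.78] [-3.71, -0.45, -0.86] [-3.69, -0.44, -0.93] [-3.68, -0.44, -1.0]
```

Request:
play_rows:
  deltas:
    - {"dp": [-4.6, -0.7, -0.3], "delta_rot": [0, 0.03, 0]}
    - {"dp": [-4.6, -0.7, -0.4], "delta_rot": [0, 0.03, 0]}
    - {"dp": [-4.6, -0.7, -0.5], "delta_rot": [0, 0.03, 0]}
    - {"dp": [-4.6, -0.7, -0.6], "delta_rot": [0, 0.03, 0]}
    - {"dp": [-4.6, -0.7, -0.8], "delta_rot": [0, 0.03, 0]}
    - {"dp": [-4.6, -0.6, -0.9], "delta_rot": [0, 0.03, 0]}
    - {"dp": [-4.6, -0.5, -1.0], "delta_rot": [0, 0.03, 0]}
    - {"dp": [-4.6, -0.5, -1.1], "delta_rot": [0, 0.02, 0]}

```text
time_s: 7.8
tool_pos: [0.5683, 0.0193, 0.355]
tool_rot: [-1.009, 1.475, -1.503]
wrist_force: [1.0, 0.2, -0.1]
grip_width: 0.0003
```

Request:
play_rows:
  deltas:
    - {"dp": [-4.0, -0.2, -1.1], "delta_rot": [0, 0, 0]}
    - {"dp": [-2.0, 0, -0.5], "delta_rot": [0, 0, 0]}
    - {"dp": [-0.5, 0, 0], "delta_rot": [0, 0, 0]}
    - {"dp": [0, 0, 0], "delta_rot": [0, 0, 0]}
    - {"dp": [0, 0, 0], "delta_rot": [0, 0, 0]}
    - {"dp": [0, 0, 0], "delta_rot": [0, 0, 0]}
  jaw: 0

```text
time_s: 8.4
tool_pos: [0.5776, 0.0939, 0.3547]
tool_rot: [-1.015, 1.471, -1.497]
wrist_force: [-0.1, 0.5, 0.5]
grip_width: 0.0426
```

```bash
cat > meas.py <<'E'
from h import *
def battery(name,show=None):
    s=bot.observe();f=optics.grab_frame("wrist");f["st"]=s;np.save(name+".npy",f,allow_pickle=True)
    print("tcp",s["tool_pos"].round(4),yaw(s).round(2),"v",np.abs(s["dq"]).max().round(3))
    g=cv2.GaussianBlur(f["color"],(3,3),0).astype(int);sat=g.max(2)-g.min(2)
    m=((sat<60)).astype(np.uint8);m[255:]=0;m[:, :180]=0;m[:,400:]=0
    m=cv2.morphologyEx(m,cv2.MORPH_CLOSE,np.ones((5,5)));m=cv2.morphologyEx(m,cv2.MORPH_OPEN,np.ones((5,5)))
    c=max(cv2.findContours(m,0,cv2.CHAIN_APPROX_NONE)[0],key=cv2.contourArea)
    print(cv2.contourArea(c),cv2.boundingRect(c),cv2.approxPolyDP(c,4,True)[:,0].tolist())
    return f,s,c,m
E
python3 - <<'E'
from meas import *
f,s,c,m=battery("w6")
g=cv2.convertScaleAbs(f["color"],alpha=1.5,beta=20);cv2.drawContours(g,[c],-1,(255,0,255),1)
cv2.imwrite("pics/w6.png",cv2.resize(g[40:260,150:430],None,fx=2.7,fy=2.7,interpolation=cv2.INTER_CUBIC))
E
```

```text
tcp [0.5776 0.0939 0.3547] -111.66 v 0.019
6858.0 (237, 79, 67, 120) [[238, 80], [242, 180], [254, 180], [261, 198], [285, 197], [288, 181], [302, 178], [303, 80]]
```

View pics/w6.png

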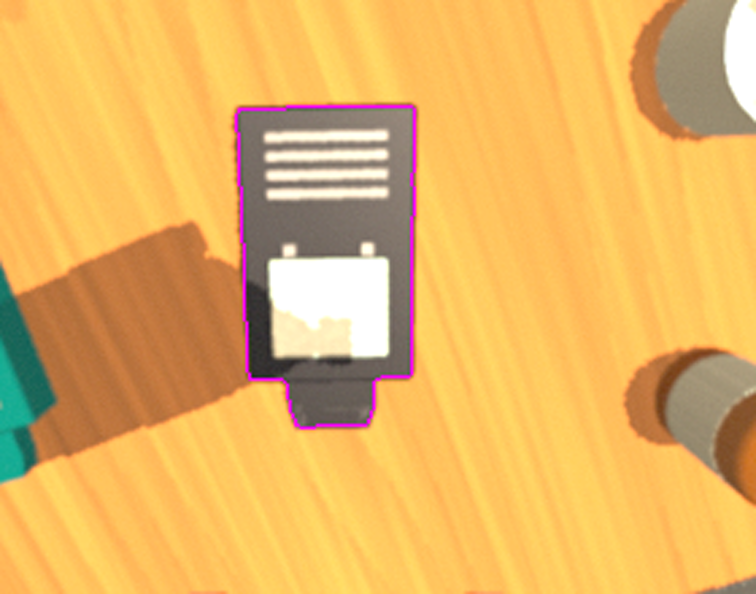

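```bash
python3 - <<'E'
from h import *
f=np.load("w6.npy",allow_pickle=True).item()
P=lambda c,z:onz(f,c,z,f["st"])[:2]
a=lambda u,v:np.degrees(np.arctan2(*(v-u)[::-1])).round(2)
b=np.array([P(c,.045) for c in((237.5,79.5),(303.5,79.5),(302.5,179.5),(242,180.5))]);print(b.round(4),b.mean(0),a(b[0],b[3]),a(b[1],b[2]),a(b[0],b[1])-90,[np.linalg.norm(b[i]-b[i-1]).round(4) for i in range(4)])
t=[P(c,.034) for c in((261,198),(285,197.5))];print("tip",np.mean(t,0))
h=np.radians(-111.2);c=b.mean(0);p=c-.112*np.array([np.cos(h),np.sin(h)])
print("approach",p);rows([*p,.2],-111.2,8)
E
```

```text
[[0.5708 0.2125]
 [0.6514 0.1805]
 [0.6034 0.0541]
 [0.5214 0.0852]] [0.58673869 0.13308138] -111.19 -110.76 -111.64 [np.float64(0.1366), np.float64(0.0867), np.float64(0.1352), np.float64(0.0877)]
tip [0.55201123 0.0410419 ]
approach [0.62724064 0.23750164]
at [0.5776 0.0935 0.3548] -111.7 rot/row [-0.0009 -0.0011  0.0018]
[-1.93, 1.91, -0.1] [-1.93, 1.91, -0.1] [-1.92, 1.91, -0.1] [-1.92, 1.92, -0.09] [-1.92, 1.92, -0.09] [-1.91, 1.92, -0.08] [-1.91, 1.93, -0.08] [-1.91, 1.93, -0.08]
```

Request:
play_rows:
  deltas:
    - {"dp": [-3.2, 0.5, -0.2], "delta_rot": [0, 0, 0]}
    - {"dp": [-3.4, 0.5, -0.2], "delta_rot": [0, 0, 0]}
    - {"dp": [-3.4, 0.5, -0.2], "delta_rot": [0, 0, 0]}
    - {"dp": [-3.2, 2.0, -0.1], "delta_rot": [0, 0, 0]}
    - {"dp": [-2.0, 4.0, 0], "delta_rot": [0, 0, 0]}
    - {"dp": [0, 4.5, 0], "delta_rot": [0, 0, 0]}
    - {"dp": [0, 3, 0], "delta_rot": [0, 0, 0]}
    - {"dp": [0, 0, 0], "delta_rot": [0, 0, 0]}

```text
time_s: 9.25
tool_pos: [0.6345, 0.2265, 0.2015]
tool_rot: [-0.996, 1.479, -1.512]
wrist_force: [-0.8, 0.3, -0.3]
grip_width: 0.0429
```

```bash
python3 - <<'E'
from h import *
rows([.6272,.2375,.07],-111.2,5)
E
```

```text
at [0.6345 0.2265 0.2015] -112.77 rot/row [-0.0029 -0.0055  0.0023]
[-0.17, 2.62, -0.26] [-0.17, 2.63, -0.25] [-0.17, 2.63, -0.24] [-0.16, 2.63, -0.23] [-0.16, 2.63, -0.22]
```

Request:
play_rows:
  deltas:
    - {"dp": [-0.4, 1.0, -0.5], "delta_rot": [-0.005, -0.01, 0.004]}
    - {"dp": [-0.4, 2.8, -0.4], "delta_rot": [-0.005, -0.01, 0.004]}
    - {"dp": [-0.2, 3.5, -0.3], "delta_rot": [-0.005, -0.007, 0.003]}
    - {"dp": [0, 3.2, 0], "delta_rot": [0, 0, 0]}
    - {"dp": [0, 1.5, 0], "delta_rot": [0, 0, 0]}
    - {"dp": [0, 0, 0], "delta_rot": [0, 0, 0]}

```text
time_s: 9.85
tool_pos: [0.6342, 0.2385, 0.0877]
tool_rot: [-0.994, 1.473, -1.476]
wrist_force: [0.1, -0.5, -0.0]
grip_width: 0.0425
```

```bash
python3 - <<'E'
from h import *
rows([.6272,.2375,.03],-111.2,5)
E
```

```text
at [0.6342 0.2385 0.0877] -111.35 rot/row [-0.0019 -0.0005 -0.0022]
[0.08, 1.15, -0.13] [0.08, 1.15, -0.13] [0.08, 1.15, -0.13] [0.08, 1.15, -0.13] [0.07, 1.15, -0.13]
```

Request:
play_rows:
  deltas:
    - {"dp": [0, 1.2, -0.3], "delta_rot": [0, 0, 0]}
    - {"dp": [0, 1.2, -0.2], "delta_rot": [0, 0, 0]}
    - {"dp": [0, 0.8, -0.1], "delta_rot": [0, 0, 0]}
    - {"dp": [0, 0.5, 0], "delta_rot": [0, 0, 0]}
    - {"dp": [0, 0, 0], "delta_rot": [0, 0, 0]}

```text
time_s: 10.35
tool_pos: [0.6318, 0.2419, 0.0531]
tool_rot: [-0.986, 1.47, -1.476]
wrist_force: [-0.5, -0.3, 0.1]
grip_width: 0.0426
```

Request:
play_rows:
  deltas:
    - {"dp": [0, 0.4, 0], "delta_rot": [0, 0, 0]}
    - {"dp": [0, 0.4, 0], "delta_rot": [0, 0, 0]}
    - {"dp": [0, 0.3, 0], "delta_rot": [0, 0, 0]}
    - {"dp": [0, 0, 0], "delta_rot": [0, 0, 0]}

```text
time_s: 10.75
tool_pos: [0.6327, 0.2421, 0.0419]
tool_rot: [-0.985, 1.47, -1.476]
wrist_force: [0.5, 0.2, -0.4]
grip_width: 0.0428
```

Request:
play_rows:
  deltas:
    - {"dp": [0, 0.3, 0], "delta_rot": [0, 0, 0]}
    - {"dp": [0, 0.3, 0], "delta_rot": [0, 0, 0]}
    - {"dp": [0, 0.3, 0], "delta_rot": [0, 0, 0]}
    - {"dp": [0, 0, 0], "delta_rot": [0, 0, 0]}

```text
time_s: 11.15
tool_pos: [0.633, 0.2422, 0.0323]
tool_rot: [-0.985, 1.47, -1.476]
wrist_force: [0.4, -0.1, 0.1]
grip_width: 0.0427
```

Request:
play_rows:
  deltas:
    - {"dp": [0, 0.3, 0], "delta_rot": [0, 0, 0]}
    - {"dp": [0, 0.3, 0], "delta_rot": [0, 0, 0]}
    - {"dp": [0, 0, 0], "delta_rot": [0, 0, 0]}

```text
time_s: 11.45
tool_pos: [0.6332, 0.2422, 0.0258]
tool_rot: [-0.985, 1.469, -1.476]
wrist_force: [-0.9, -1.0, -0.2]
grip_width: 0.0426
```

```bash
python3 - <<'E'
from h import *
s=bot.observe();p=np.array(s["tool_pos"]);M=R.from_rotvec(s["tool_rot"]).as_matrix();print(p,yaw(s),s["wrist_force"])
f=optics.grab_frame("scene");g=f["color"][170:270,250:370].copy()
g=cv2.convertScaleAbs(cv2.resize(g,None,fx=6,fy=6,interpolation=cv2.INTER_CUBIC),alpha=1.7,beta=25)
for d in (0,.012,.025):
  for z in(-.021,.021):
    q=(proj(f,p+M[:,1]*d+M[:,2]*z)-[250,170])*6;cv2.circle(g,tuple(int(v) for v in q),3,(0,255,0) if d else (255,0,255),-1)
cv2.imwrite("pics/s7.png",g)
E
```

```text
[0.6332367  0.24224148 0.02583654] -111.35169350168725 [-0.88414558 -1.00786696 -0.17232641]
```

View pics/s7.png

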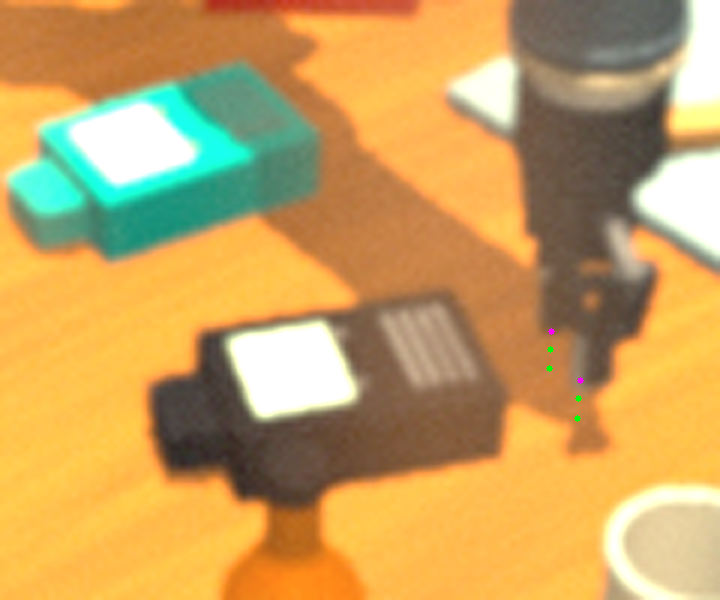

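The fingertips actually sit about 25 mm higher than TCP+25 mm would put them, which agrees with the button contact. I lower 8 mm more, centre behind the rear face and start pushing.

Request:
play_rows:
  deltas:
    - {"dp": [0, 0.4, -0.3], "delta_rot": [0, 0, 0]}
    - {"dp": [0, 0.4, -0.1], "delta_rot": [0, 0, 0]}
    - {"dp": [0.5, 0, 0], "delta_rot": [0, 0, 0]}
    - {"dp": [0.8, 0, 0], "delta_rot": [0, 0, 0]}
    - {"dp": [0.8, 0, 0], "delta_rot": [0, 0, 0]}
    - {"dp": [0.5, 0, 0], "delta_rot": [0, 0, 0]}
    - {"dp": [0.3, 0, 0], "delta_rot": [0, 0, 0]}
    - {"dp": [0, 0, 0], "delta_rot": [0, 0, 0]}

```text
time_s: 12.3
tool_pos: [0.6179, 0.2133, 0.0171]
tool_rot: [-0.984, 1.47, -1.477]
wrist_force: [-0.6, -0.7, -0.6]
grip_width: 0.0428
```

Request:
play_rows:
  deltas:
    - {"dp": [0.4, 0, 0], "delta_rot": [0, 0, 0]}
    - {"dp": [0.4, 0, 0], "delta_rot": [0, 0, 0]}
    - {"dp": [0.4, 0, 0], "delta_rot": [0, 0, 0]}

```text
time_s: 12.6
tool_pos: [0.614, 0.2032, 0.0172]
tool_rot: [-0.982, 1.469, -1.475]
wrist_force: [0.9, 1.8, -0.1]
grip_width: 0.0429
```

Request:
play_rows:
  deltas:
    - {"dp": [0.8, 0, 0], "delta_rot": [0, 0, 0]}
    - {"dp": [1, 0, 0], "delta_rot": [0, 0, 0]}
    - {"dp": [1, 0, 0], "delta_rot": [0, 0, 0]}
    - {"dp": [1, 0, 0], "delta_rot": [0, 0, 0]}
    - {"dp": [1, 0, 0], "delta_rot": [0, 0, 0]}
    - {"dp": [0.8, 0, 0], "delta_rot": [0, 0, 0]}
    - {"dp": [0.4, 0, 0], "delta_rot": [0, 0, 0]}

```text
time_s: 13.3
tool_pos: [0.5914, 0.1437, 0.0171]
tool_rot: [-0.979, 1.467, -1.473]
wrist_force: [0.1, 3.5, 2.3]
grip_width: 0.0425
```

```bash
python3 - <<'E'
from h import *
s=bot.observe();print(s["tool_pos"],yaw(s),R.from_rotvec(s["tool_rot"]).as_matrix()[:,1].round(3),s["wrist_force"])
f=optics.grab_frame("scene");np.save("s8.npy",f,allow_pickle=True)
f=optics.grab_frame("side");np.save("d8.npy",f,allow_pickle=True)
g=f["color"][150:390,200:470]
cv2.imwrite("pics/d8.png",cv2.convertScaleAbs(cv2.resize(g,None,fx=2.4,fy=2.4,interpolation=cv2.INTER_CUBIC),alpha=1.6,beta=20))
E
```

```text
[0.59140185 0.14372464 0.01706723] -111.29181606054944 [ 0.026  0.014 -1.   ] [0.09727693 3.52364282 2.33922589]
```

```bash
cat > sm.py <<'E'
from h import *
def side_poly(f,roi):
    g=cv2.GaussianBlur(f["color"],(3,3),0).astype(int)
    m=((g[...,2]-g[...,0]<55)).astype(np.uint8);x0,y0,x1,y1=roi;k=np.zeros_like(m);k[y0:y1,x0:x1]=m[y0:y1,x0:x1]
    k=cv2.morphologyEx(k,cv2.MORPH_CLOSE,np.ones((3,3)))
    for c in cv2.findContours(k,0,cv2.CHAIN_APPROX_NONE)[0]:
        if cv2.contourArea(c)>300:print(cv2.contourArea(c),cv2.approxPolyDP(c,2.5,True)[:,0].tolist())
E
python3 - <<'E'
from sm import *
side_poly(np.load("side0.npy",allow_pickle=True).item(),(255,150,350,260))
print('now');side_poly(np.load("d8.npy",allow_pickle=True).item(),(255,150,350,290))
E
```

```text
1585.5 [[280, 185], [281, 198], [293, 228], [301, 228], [305, 233], [316, 231], [322, 222], [323, 211], [309, 181]]
now
3263.5 [[285, 150], [288, 172], [277, 182], [284, 195], [289, 196], [287, 213], [301, 248], [308, 247], [313, 253], [324, 251], [330, 241], [331, 230], [316, 197], [311, 194], [314, 188], [319, 187], [324, 175], [322, 169], [313, 169], [316, 150]]
```

```bash
python3 - <<'E'
from h import *
f=np.load("side0.npy",allow_pickle=True).item()
for a,b,z in(((293,228),(301,248),0),((305,233),(313,253),.01),((316,231),(324,251),.01),((322,222),(330,241),0),((323,211),(331,230),.045)):
    A=onz(f,a,z);B=onz(f,b,z);print(A[:2].round(4),B[:2].round(4),(B-A)[:2].round(4))
E
```

```text
[0.5264 0.0907] [0.502  0.0249] [-0.0244 -0.0658]
[0.536  0.0516] [ 0.5115 -0.012 ] [-0.0244 -0.0636]
[0.5632 0.0394] [ 0.5378 -0.024 ] [-0.0254 -0.0634]
[0.6015 0.0602] [ 0.5765 -0.0027] [-0.025  -0.0629]
[0.6016 0.0595] [ 0.5764 -0.0027] [-0.0252 -0.0622]
```

Request:
play_rows:
  deltas:
    - {"dp": [0.8, 0, 0], "delta_rot": [0, 0, 0]}
    - {"dp": [1, 0, -0.1], "delta_rot": [0, -0.015, 0]}
    - {"dp": [1, 0, -0.23], "delta_rot": [0, -0.03, 0]}
    - {"dp": [1, 0, -0.23], "delta_rot": [0, -0.03, 0]}
    - {"dp": [1, 0, -0.23], "delta_rot": [0, -0.03, 0]}
    - {"dp": [1, 0, -0.23], "delta_rot": [0, -0.03, 0]}
    - {"dp": [0.8, 0, -0.19], "delta_rot": [0, -0.025, 0]}
    - {"dp": [0.4, 0, -0.1], "delta_rot": [0, -0.012, 0]}

```text
time_s: 14.2
tool_pos: [0.5557, 0.0806, 0.0151]
tool_rot: [-1.084, 1.332, -1.34]
wrist_force: [1.6, 4.0, 2.6]
grip_width: 0.0431
```

```bash
python3 - <<'E'
from sm import *
s=bot.observe();p=np.array(s["tool_pos"]);h=np.radians(yaw(s));print(p,yaw(s),s["wrist_force"],"centre by tool",p[:2]+.08*np.array([np.cos(h),np.sin(h)]))
f=optics.grab_frame("side");np.save("d9.npy",f,allow_pickle=True);side_poly(f,(255,160,350,300))
E
```

```text
[0.55574562 0.08064119 0.01506868] -100.46129929600383 [1.56382019 4.02035429 2.594138  ] centre by tool [0.54121991 0.00197096]
3821.5 [[289, 160], [292, 195], [281, 204], [293, 221], [293, 234], [316, 269], [326, 268], [330, 273], [343, 268], [346, 249], [323, 217], [315, 212], [328, 192], [325, 186], [318, 186], [321, 160]]
```

```bash
python3 - <<'E'
from h import *
f=np.load("d9.npy",allow_pickle=True).item()
for c,z in(((316,269),0),((330,273),.01),((343,268),.01),((346,249),.045)):print(onz(f,c,z)[:2].round(4))
E
```

```text
[ 0.4912 -0.0496]
[ 0.5062 -0.0849]
[ 0.5415 -0.093 ]
[ 0.5665 -0.0715]
```

Request:
play_rows:
  deltas:
    - {"dp": [0.8, 0, 0], "delta_rot": [0, 0, 0]}
    - {"dp": [1, 0, -0.1], "delta_rot": [0, -0.015, 0]}
    - {"dp": [1, 0, -0.23], "delta_rot": [0, -0.03, 0]}
    - {"dp": [1, 0, -0.23], "delta_rot": [0, -0.03, 0]}
    - {"dp": [1, 0, -0.23], "delta_rot": [0, -0.03, 0]}
    - {"dp": [1, 0, -0.23], "delta_rot": [0, -0.03, 0]}
    - {"dp": [0.8, 0, -0.19], "delta_rot": [0, -0.025, 0]}
    - {"dp": [0.3, 0, 0], "delta_rot": [0, 0, 0]}

```text
time_s: 15.05
tool_pos: [0.5328, 0.0121, 0.0128]
tool_rot: [-1.173, 1.207, -1.214]
wrist_force: [-0.4, 3.5, 2.2]
grip_width: 0.0428
```

```bash
python3 - <<'E'
from sm import *
s=bot.observe();p=np.array(s["tool_pos"]);h=np.radians(yaw(s));print(p,yaw(s),s["wrist_force"],"centre by tool",p[:2]+.08*np.array([np.cos(h),np.sin(h)]))
f=optics.grab_frame("side");np.save("d10.npy",f,allow_pickle=True)
f2=optics.grab_frame("scene");np.save("s10.npy",f2,allow_pickle=True)
a=cv2.resize(f["color"][190:370,250:450],(400,360),interpolation=cv2.INTER_CUBIC);b=cv2.resize(f2["color"][180:342,120:300],(400,360),interpolation=cv2.INTER_CUBIC)
cv2.imwrite("pics/x10.png",cv2.convertScaleAbs(np.hstack([a,b]),alpha=1.6,beta=20))
E
```

```text
[0.53282407 0.01208471 0.01276971] -90.5145576995595 [-0.41477161  3.45545206  2.19766993] centre by tool [ 0.53210562 -0.06791207]
```

View pics/x10.png

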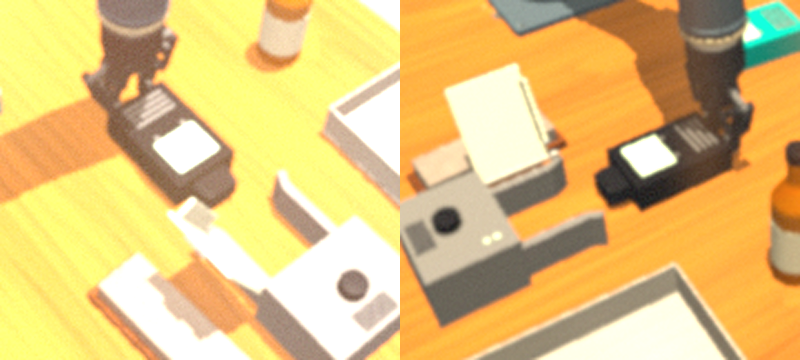

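The battery is flush against both fingers and lined up with the bay; in the left panel its front corners are at (231,150) and (180,197). Next I check the offset numerically.

```bash
python3 - <<'E'
from sm import *
f=np.load("d10.npy",allow_pickle=True).item();f2=np.load("s10.npy",allow_pickle=True).item()
P=lambda c,z:onz(f,np.array(c)/2+[250,190],z)[:2].round(4)
Q=lambda c,z:onz(f2,np.array(c)/(400/180)+[120,180],z)[:2].round(4)
print("side top FR FL RL",P((231,150),.045),P((180,197),.045),P((108,125),.045),"house near",P((268,290),.075),P((350,221),.075))
print("wall ends side",P((280,173),.05),"btn",P((353,286),.091))
print("scene top FL FR RL",Q((217,158),.045),Q((242,203),.045),Q((315,115),.045),"wall end",Q((205,213),.05),"btn",Q((46,220),.091))
side_poly(f,(290,225,380,292))
g=f["color"]
E
```

```text
side top FR FL RL [ 0.5718 -0.1362] [ 0.4792 -0.1496] [ 0.4774 -0.0173] house near [ 0.4624 -0.3064] [ 0.5935 -0.3009]
wall ends side [ 0.5921 -0.1979] btn [ 0.5279 -0.3617]
scene top FL FR RL [ 0.5145 -0.1325] [ 0.604  -0.1451] [0.5148 0.0162] wall end [ 0.5977 -0.1912] btn [ 0.5427 -0.3576]
2660.0 [[292, 228], [304, 245], [305, 257], [337, 290], [357, 291], [365, 285], [364, 265], [336, 237], [325, 231], [326, 225]]
```

```bash
python3 - <<'E'
from sm import *
s=bot.observe();h=np.radians(yaw(s));u=np.array([np.cos(h),np.sin(h)]);n=np.array([-u[1],u[0]]);c=np.array(s["tool_pos"])[:2]+.08*u
for nm,roi in(("d10",(290,225,380,292)),("s10",(205,215,330,275))):
    f=np.load(nm+".npy",allow_pickle=True).item();print(nm);side_poly(f,roi)
    for l,a,b,z in(("RL",-.07,-.045,.045),("FL",.07,-.045,.045),("FLb",.07,-.045,0),("FR",.07,.045,.045),("FRb",.07,.045,0),("TL",.1,-.02,.034),("TR",.1,.02,.034),("TRb",.1,.02,.01),("RRb",-.07,.045,0)):
        print(l,proj(f,[*(c+a*u+b*n),z]).round(1).tolist(),end=" ")
    print()
    # dock wall ends, inner/outer top
    for y in(-.06,.06):print("wall",proj(f,[.534+y,-.197,.05]).round(1),end=" ")
    print("housing",proj(f,[.534+.0705,-.2985,.075]).round(1),proj(f,[.534-.0705,-.2985,.075]).round(1),proj(f,[.534+.0705,-.4085,.075]).round(1))
E
```

```text
d10
2660.0 [[292, 228], [304, 245], [305, 257], [337, 290], [357, 291], [365, 285], [364, 265], [336, 237], [325, 231], [326, 225]]
RL [302.4, 245.3] FL [338.9, 283.4] FLb [337.6, 293.9] FR [367.5, 264.6] FRb [365.5, 275.3] TL [355.1, 289.3] TR [367.7, 280.8] TRb [366.6, 286.4] RRb [329.3, 239.7] 
wall [352.2 302.6] wall [390.3 275.8] housing [427.6 297.2] [381.7 332. ] [466.2 332.5]
s10
2111.5 [[271, 215], [250, 215], [254, 230], [214, 247], [214, 254], [208, 259], [212, 269], [230, 273], [268, 255], [278, 229], [272, 224]]
RL [253.3, 228.8] FL [211.7, 246.4] FLb [213.4, 257.8] FR [226.2, 264.4] FRb [227.7, 276.0] TL [206.5, 258.2] TR [212.8, 266.4] TRb [213.7, 272.6] RRb [269.7, 256.4] 
wall [190.6 250.8] wall [209.6 275.9] housing [173.6 288.4] [153.3 256.4] [130.1 308.4]
```

Request:
play_rows:
  deltas:
    - {"dp": [0.8, -0.04, 0], "delta_rot": [0, 0, 0]}
    - {"dp": [1, -0.04, 0.02], "delta_rot": [0, 0, 0]}
    - {"dp": [1, -0.04, 0.02], "delta_rot": [0, 0, 0]}
    - {"dp": [1, -0.04, 0.02], "delta_rot": [0, 0, 0]}
    - {"dp": [1, -0.04, 0.02], "delta_rot": [0, 0, 0]}
    - {"dp": [0.6, -0.03, 0], "delta_rot": [0, 0, 0]}

```text
time_s: 15.75
tool_pos: [0.5323, -0.0456, 0.0131]
tool_rot: [-1.175, 1.209, -1.214]
wrist_force: [-0.5, 2.4, -1.7]
grip_width: 0.0429
```

Request:
play_rows:
  deltas:
    - {"dp": [0.6, -0.03, 0], "delta_rot": [0, 0, 0]}
    - {"dp": [0.6, -0.03, 0], "delta_rot": [0, 0, 0]}
    - {"dp": [0.6, -0.03, 0], "delta_rot": [0, 0, 0]}
    - {"dp": [0.6, -0.03, 0], "delta_rot": [0, 0, 0]}

```text
time_s: 16.15
tool_pos: [0.534, -0.0636, 0.0142]
tool_rot: [-1.17, 1.208, -1.204]
wrist_force: [3.3, 33.0, 2.2]
grip_width: 0.0425
```

Request:
play_rows:
  deltas:
    - {"dp": [-0.5, 0, 0], "delta_rot": [0, 0, 0]}
    - {"dp": [0, 0, 0], "delta_rot": [0, 0, 0]}

```text
time_s: 16.35
tool_pos: [0.535, -0.0571, 0.0147]
tool_rot: [-1.168, 1.207, -1.202]
wrist_force: [-0.5, -0.3, -0.4]
grip_width: 0.0427
```

```bash
python3 - <<'E'
from sm import *
s=bot.observe();print(s["tool_pos"],yaw(s),s["wrist_force"],R.from_rotvec(s["tool_rot"]).as_matrix()[:,1].round(3))
f2=optics.grab_frame("scene");np.save("s11.npy",f2,allow_pickle=True);f=optics.grab_frame("side");np.save("d11.npy",f,allow_pickle=True);f3=optics.grab_frame("wrist");f3["st"]=s;np.save("w11.npy",f3,allow_pickle=True)
side_poly(f2,(160,215,330,290))
g=cv2.cvtColor(f3["color"],cv2.COLOR_BGR2GRAY)
for r in(60,100,140,170,200):print(r,g[r,180:380:5].tolist())
E
```

```text
[ 0.53495533 -0.05714106  0.01473228] -90.17205204877537 [-0.53273177 -0.28045603 -0.36759631] [ 0.025  0.029 -0.999]
3898.5 [[160, 289], [211, 289], [213, 281], [244, 267], [256, 246], [257, 237], [251, 233], [253, 215], [227, 215], [235, 238], [197, 255], [192, 253], [189, 239], [172, 215], [172, 223], [162, 236], [168, 237], [165, 233], [168, 226], [173, 225], [183, 248], [175, 251], [173, 245], [173, 252], [160, 258]]
60 [146, 147, 151, 147, 150, 153, 149, 149, 152, 154, 153, 156, 161, 153, 153, 160, 161, 153, 151, 150, 152, 147, 145, 147, 147, 145, 141, 145, 148, 149, 152, 158, 160, 157, 158, 158, 157, 150, 147, 149]
100 [150, 150, 149, 152, 149, 153, 155, 151, 153, 156, 157, 156, 152, 157, 156, 161, 164, 156, 153, 156, 156, 151, 149, 150, 150, 148, 145, 140, 138, 152, 157, 162, 161, 158, 160, 161, 156, 150, 152, 152]
140 [150, 152, 152, 156, 152, 151, 157, 156, 154, 158, 160, 161, 156, 147, 157, 162, 165, 160, 157, 158, 157, 154, 153, 155, 151, 151, 147, 142, 143, 147, 153, 163, 161, 160, 163, 161, 154, 153, 156, 148]
170 [150, 147, 149, 154, 157, 152, 156, 160, 156, 158, 161, 162, 159, 152, 147, 165, 168, 162, 159, 160, 160, 156, 154, 155, 154, 150, 150, 145, 148, 152, 153, 151, 158, 160, 163, 159, 153, 154, 154, 148]
200 [90, 86, 87, 87, 89, 88, 88, 91, 90, 90, 95, 94, 92, 86, 85, 86, 153, 158, 150, 128, 161, 158, 158, 154, 156, 153, 149, 146, 153, 153, 155, 148, 151, 161, 160, 157, 156, 157, 151, 151]
```

```bash
python3 - <<'E'
from h import *
f=np.load("s11.npy",allow_pickle=True).item();f0=np.load("s10.npy",allow_pickle=True).item()
print("RL",onz(f,(235,238),.045)[:2],"was",onz(f0,(254,230),.045)[:2],"RRb",onz(f,(244,267),0)[:2],"was",onz(f0,(268,255),0)[:2])
g=f["color"].copy()
d=np.load("d11.npy",allow_pickle=True).item()["color"]
v=cv2.cvtColor(d,cv2.COLOR_BGR2GRAY)
# ascii of side view around the mouth
print("side gray x 322..400 step2")
for y in range(256,316,3):print(y," ".join(f"{t:3d}" for t in v[y,322:402:2]))
E
```

```text
RL [ 0.49320326 -0.06388113] was [0.49418392 0.00145616] RRb [ 0.57202045 -0.08283837] was [0.56984313 0.00095519]
side gray x 322..400 step2
256  59  56  58  74 120 120 113 108  92  59  66 101 131 126 115 106  82  71  98 145 157 164 168 162 159 160 162 166 165 168 166 163 163 163 166 165 167 165 169 168
259  57  61  80  92 102  96  76  60  60  77 105 123 123 133 124 118 129  86  74  82 125 153 161 164 166 165 161 164 164 165 167 166 165 163 165 163 167 167 161 164
262  60  57  86  78  65  56  64  87  92  93 123 131 120 124 134 119 119 134 104  71  73 104 144 160 163 169 166 161 161 165 165 165 166 166 163 165 165 163 166 169
265  98  65  58  57  67  90  85  82  96 120 115 126 134 113 128 133 115  80  71  73  76  74  87 127 153 163 165 166 165 158 162 165 166 165 167 166 165 163 163 165
268  99  61  58  61  56  59  77  82  84 121 124 117 138 130 102  73  75  75  74  71  81  75  74  75 102 147 160 159 166 170 164 162 165 164 164 165 168 165 164 163
271  93  54  54  56  56  57  58  72  80 101 134 118  87  70  72  75  72  74  74  93 143 157 193 160  87  87 128 153 158 165 168 167 164 16
[... 1621 characters left out ...]
  76  81  77  78  84 109 111 100  91  85  88
304 162 163 162 160 155 152 156 158 159 189 220 207 187 172 145 133 145 159 160 133  91  68  64  73  77  80  77  78  78  76  79  78  78  79 117 147 125 106  95  85
307 156 162 164 163 161 156 155 154 156 155 170 207 215 198 191 181 171 200 193 176 162 117  69  62  71  76  83  80  80  83  77  67  66  73 149 165 164 142 114 100
310 155 157 160 163 162 162 160 153 156 156 156 157 187 218 203 194 188 182 195 201 178 171 144  90  64  63  75  83  81  70  67  60  90 145 163 166 164 167 156 122
313 150 152 157 159 160 162 163 159 155 155 154 157 155 170 212 212 193 192 185 183 203 187 173 163 120  67  61  64  66  62  96 135 163 164 159 163 162 163 165 165
```

```bash
cat > lab.py <<'E'
from h import *
def label(f,approx,w=35):
    "white label on the battery top -> world centre & heading, via min-area rect on plane z=.045"
    p=proj(f,[*approx,.045]);x,y=p.astype(int);g=f["color"].min(2)
    m=np.zeros(g.shape,np.uint8);m[max(y-w,0):y+w,max(x-w,0):x+w]=(g[max(y-w,0):y+w,max(x-w,0):x+w]>115)
    n,l,st,ce=cv2.connectedComponentsWithStats(m)
    if n<2:return None
    i=min(range(1,n),key=lambda i:np.linalg.norm(ce[i]-p)+(1e3 if st[i,4]<60 else 0))
    c=max(cv2.findContours((l==i).astype(np.uint8),0,cv2.CHAIN_APPROX_NONE)[0],key=cv2.contourArea)[:,0]
    W=np.array([onz(f,q,.045)[:2] for q in c])*1000
    r=cv2.minAreaRect(W.astype(np.float32));return np.round(r[0],1),np.round(r[1],1),round(r[2],1),st[i,4]
E
python3 - <<'E'
from lab import *
for n,a in(("side0",(.575,.10)),("scene0",(.575,.10)),("d10",(.532,-.098)),("s10",(.532,-.098)),("d11",(.532,-.17)),("s11",(.532,-.17))):
    print(n,label(np.load(n+".npy",allow_pickle=True).item(),a))
E
```

```text
side0 (array([576.5, 106.2]), array([54.7, 62.2]), 69.1, np.int32(348))
scene0 (array([575.2, 107.3]), array([48.6, 58. ]), 69.3, np.int32(200))
d10 (array([531.9, -97. ]), array([57.3, 64.2]), 89.0, np.int32(504))
s10 (array([531.2, -96.9]), array([50. , 60.8]), 88.7, np.int32(251))
d11 (array([ 532. , -171.9]), array([57.9, 64.2]), 88.5, np.int32(556))
s11 (array([ 531.2, -172.3]), array([49.6, 60.5]), 88.7, np.int32(270))
```

Request:
play_rows:
  deltas:
    - {"dp": [0, -0.05, -0.2], "delta_rot": [0, -0.02, 0]}
    - {"dp": [0.3, 0, 0], "delta_rot": [0, -0.015, 0]}
    - {"dp": [0.3, 0, 0], "delta_rot": [0, 0, 0]}
    - {"dp": [0.2, 0, 0], "delta_rot": [0, 0, 0]}

```text
time_s: 16.9
tool_pos: [0.5322, -0.0618, 0.0151]
tool_rot: [-1.185, 1.18, -1.168]
wrist_force: [0.7, 7.4, 2.1]
grip_width: 0.0429
```

Request:
play_rows:
  deltas:
    - {"dp": [0.25, 0, 0], "delta_rot": [0, 0, 0]}
    - {"dp": [0.25, 0, 0], "delta_rot": [0, 0, 0]}

```text
time_s: 17.1
tool_pos: [0.5321, -0.0615, 0.0151]
tool_rot: [-1.184, 1.18, -1.159]
wrist_force: [-0.5, 11.9, 3.5]
grip_width: 0.0427
```

```bash
python3 - <<'E'
from lab import *
s=bot.observe();print(s["tool_pos"],yaw(s),s["wrist_force"])
for n in("side","scene"):print(label(optics.grab_frame(n),(.532,-.173)))
E
```

```text
[ 0.53213678 -0.0615157   0.01508953] -87.49925742669458 [-0.51249437 11.86127369  3.49673893]
(array([ 532. , -172.2]), array([58.7, 64.2]), 88.6, np.int32(560))
(array([ 531.4, -172.5]), array([49.8, 60.7]), 88.2, np.int32(269))
```

The front's −x corner is wedged in the flare: the label fits put the battery 2–3 mm towards −x and at −91.3°. I'll back off and nudge its −x side by a few mm with shut fingers.

Request:
play_rows:
  deltas:
    - {"dp": [-1.5, 0, 0], "delta_rot": [0, 0.02, 0]}
    - {"dp": [-1.0, -2, 0], "delta_rot": [0, 0.02, 0]}
    - {"dp": [0, -4, 0], "delta_rot": [0, 0, 0]}
    - {"dp": [0, -4, -2], "delta_rot": [0, 0, 0]}
    - {"dp": [1, -0.5, -4], "delta_rot": [0, 0, 0]}
    - {"dp": [3, 0, -3], "delta_rot": [0, 0, 0]}
    - {"dp": [3, 0, 0], "delta_rot": [0, 0, 0]}
    - {"dp": [2, 0, 0], "delta_rot": [0, 0, 0]}
  jaw: 1

```text
time_s: 18.0
tool_pos: [0.436, -0.133, 0.1197]
tool_rot: [-1.17, 1.202, -1.182]
wrist_force: [0.5, 0.6, 0.0]
grip_width: 0.0004
```

```bash
python3 - <<'E'
from lab import *
s=bot.observe();print(s["wrist_force"])
for n in("side","scene"):print(label(optics.grab_frame(n),(.532,-.173)))
rows([.445,-.147,.08],-90,4)
E
```

```text
[0.48211894 0.61490093 0.01143311]
(array([ 532.1, -172.2]), array([58.6, 64. ]), 88.5, np.int32(557))
(array([ 531.3, -172.7]), array([48.6, 59. ]), 88.9, np.int32(258))
at [ 0.436  -0.1343  0.1195] -89.49 rot/row [-0.0054  0.0021 -0.0095]
[0.36, 0.98, 0.2] [0.35, 0.98, 0.21] [0.34, 0.98, 0.21] [0.33, 0.98, 0.22]
```

Request:
play_rows:
  deltas:
    - {"dp": [0.5, 1.5, 0.3], "delta_rot": [-0.007, 0.003, -0.012]}
    - {"dp": [0.4, 2.5, 0.3], "delta_rot": [-0.007, 0.003, -0.012]}
    - {"dp": [0.3, 2.5, 0.2], "delta_rot": [-0.006, 0.002, -0.01]}
    - {"dp": [0, 1.5, 0], "delta_rot": [0, 0, 0]}
    - {"dp": [0, 0, 0], "delta_rot": [0, 0, 0]}
    - {"dp": [0, 0, 0], "delta_rot": [0, 0, 0]}

```text
time_s: 18.7
tool_pos: [0.4459, -0.1455, 0.0375]
tool_rot: [-1.206, 1.207, -1.208]
wrist_force: [-0.8, 0.6, 0.5]
grip_width: 0.0
```

```bash
python3 - <<'E'
from lab import *
rows([.46,-.147,.022],-90,4)
E
```

```text
at [ 0.4459 -0.1455  0.0375] -89.93 rot/row [-0.0008  0.0003 -0.0006]
[0.04, 0.39, 0.35] [0.04, 0.39, 0.35] [0.04, 0.39, 0.35] [0.04, 0.39, 0.35]
```

Request:
play_rows:
  deltas:
    - {"dp": [0.15, 0.8, 0], "delta_rot": [0, 0, 0]}
    - {"dp": [0, 0.8, 0.5], "delta_rot": [0, 0, 0]}
    - {"dp": [0, 0, 0.6], "delta_rot": [0, 0, 0]}
    - {"dp": [0, 0, 0.4], "delta_rot": [0, 0, 0]}
    - {"dp": [0, 0, 0.3], "delta_rot": [0, 0, 0]}
    - {"dp": [0, 0, 0], "delta_rot": [0, 0, 0]}

```text
time_s: 19.3
tool_pos: [0.4675, -0.1471, 0.0227]
tool_rot: [-1.203, 1.203, -1.21]
wrist_force: [-0.1, 0.2, 0.6]
grip_width: 0.0
```

Request:
play_rows:
  deltas:
    - {"dp": [0, 0, 0.3], "delta_rot": [0, 0, 0]}
    - {"dp": [0, 0, 0.3], "delta_rot": [0, 0, 0]}

```text
time_s: 19.5
tool_pos: [0.4736, -0.1471, 0.0231]
tool_rot: [-1.203, 1.203, -1.21]
wrist_force: [-0.1, 0.5, -0.1]
grip_width: 0.0005
```

Request:
play_rows:
  deltas:
    - {"dp": [0, 0, 0.3], "delta_rot": [0, 0, 0]}
    - {"dp": [0, 0, 0.2], "delta_rot": [0, 0, 0]}

```text
time_s: 19.7
tool_pos: [0.4775, -0.147, 0.023]
tool_rot: [-1.205, 1.205, -1.209]
wrist_force: [-5.8, 0.3, 3.3]
grip_width: -0.0001
```

Request:
play_rows:
  deltas:
    - {"dp": [0, 0, 0.2], "delta_rot": [0, 0, 0]}
    - {"dp": [0, 0, 0.1], "delta_rot": [0, 0, 0]}

```text
time_s: 19.9
tool_pos: [0.4775, -0.1466, 0.0227]
tool_rot: [-1.207, 1.211, -1.206]
wrist_force: [-3.2, 0.3, 2.3]
grip_width: 0.0
```

```bash
python3 - <<'E'
from lab import *
for n in("side","scene"):print(label(optics.grab_frame(n),(.533,-.173)))
E
```

```text
(array([ 535.9, -172.2]), array([58.8, 64.1]), 88.6, np.int32(537))
(array([ 535.4, -172.5]), array([48.6, 59. ]), 87.6, np.int32(251))
```

Request:
play_rows:
  deltas:
    - {"dp": [0, 0, -1.0], "delta_rot": [0, 0, 0]}
    - {"dp": [0, -2, -1.5], "delta_rot": [0, 0, 0]}
    - {"dp": [0, -4, 0], "delta_rot": [0, 0, 0]}
    - {"dp": [-1, -4, 0], "delta_rot": [0, 0, 0]}
    - {"dp": [-4, 0, 1], "delta_rot": [0, 0, 0]}
    - {"dp": [-4, 0, 2], "delta_rot": [0, 0, 0]}
    - {"dp": [-2, 0, 4], "delta_rot": [0, 0, 0]}
    - {"dp": [0, 0, 3], "delta_rot": [0, 0, 0]}
  jaw: 0

```text
time_s: 20.8
tool_pos: [0.553, -0.0349, 0.1288]
tool_rot: [-1.197, 1.208, -1.213]
wrist_force: [-0.4, 0.3, -0.8]
grip_width: 0.0429
```

```bash
python3 - <<'E'
from lab import *
for n in("side","scene"):print(label(optics.grab_frame(n),(.533,-.173)))
rows([.537,-.04,.02],-91,5)
E
```

```text
(array([ 537.1, -171.9]), array([58.1, 65.6]), 88.5, np.int32(546))
(array([ 535.6, -171.9]), array([49.9, 60.9]), 87.6, np.int32(277))
at [ 0.5547 -0.0375  0.1284] -90.35 rot/row [-0.0021  0.0023 -0.0006]
[0.06, 2.16, -0.38] [0.06, 2.17, -0.37] [0.06, 2.17, -0.37] [0.06, 2.17, -0.36] [0.06, 2.17, -0.36]
```

Request:
play_rows:
  deltas:
    - {"dp": [0, 2, -0.8], "delta_rot": [0, 0.01, 0]}
    - {"dp": [0, 3, -0.7], "delta_rot": [0, 0.01, 0]}
    - {"dp": [0, 3, -0.2], "delta_rot": [0, 0, 0]}
    - {"dp": [0, 2, 0], "delta_rot": [0, 0, 0]}
    - {"dp": [0, 0.9, 0], "delta_rot": [0, 0, 0]}
    - {"dp": [0, 0, 0], "delta_rot": [0, 0, 0]}

```text
time_s: 21.5
tool_pos: [0.5376, -0.0398, 0.0169]
tool_rot: [-1.182, 1.219, -1.238]
wrist_force: [-0.6, 0.6, 0.9]
grip_width: 0.0427
```

Request:
play_rows:
  deltas:
    - {"dp": [0.4, 0, 0], "delta_rot": [0, 0, 0]}
    - {"dp": [0.5, 0, 0], "delta_rot": [0, 0, 0]}
    - {"dp": [0.5, 0, 0], "delta_rot": [0, 0, 0]}
    - {"dp": [0.3, 0, 0], "delta_rot": [0, 0, 0]}
    - {"dp": [0, 0, 0], "delta_rot": [0, 0, 0]}

```text
time_s: 22.0
tool_pos: [0.5388, -0.0597, 0.0206]
tool_rot: [-1.178, 1.215, -1.242]
wrist_force: [0.8, -1.0, -0.1]
grip_width: 0.0429
```

Request:
play_rows:
  deltas:
    - {"dp": [0.3, 0.08, 0], "delta_rot": [0, 0, 0]}
    - {"dp": [0.25, 0.06, -0.1], "delta_rot": [0, -0.008, 0]}
    - {"dp": [0.25, 0.06, -0.12], "delta_rot": [0, -0.008, 0]}
    - {"dp": [0.25, 0.05, -0.12], "delta_rot": [0, -0.008, 0]}

```text
time_s: 22.4
tool_pos: [0.5356, -0.068, 0.0185]
tool_rot: [-1.189, 1.195, -1.22]
wrist_force: [-0.4, 4.0, 2.7]
grip_width: 0.0429
```

Request:
play_rows:
  deltas:
    - {"dp": [0.25, 0.05, -0.1], "delta_rot": [0, -0.006, 0]}
    - {"dp": [0.25, 0.05, 0], "delta_rot": [0, 0, 0]}

```text
time_s: 22.6
tool_pos: [0.534, -0.0724, 0.0172]
tool_rot: [-1.192, 1.19, -1.213]
wrist_force: [-0.5, 4.5, 4.1]
grip_width: 0.0428
```

```bash
python3 - <<'E'
from lab import *
s=bot.observe();print(s["tool_pos"],yaw(s),s["wrist_force"])
for n in("side","scene"):print(label(optics.grab_frame(n),(.533,-.177)))
E
```

```text
[ 0.53395546 -0.07240081  0.01724964] -89.67496289798227 [-0.52241387  4.47944041  4.1399947 ]
(array([ 536.2, -180.1]), array([64.2, 59.1]), 0.2, np.int32(563))
(array([ 534.2, -181.4]), array([50.3, 60.7]), 89.4, np.int32(277))
```

It is past the wedge: sliding force is 4.5 N, yaw about −90°.

Request:
play_rows:
  deltas:
    - {"dp": [0.5, 0.03, 0], "delta_rot": [0, 0, 0]}
    - {"dp": [0.6, 0.03, 0], "delta_rot": [0, 0, 0]}
    - {"dp": [0.6, 0.03, 0], "delta_rot": [0, 0, 0]}
    - {"dp": [0.6, 0.03, 0], "delta_rot": [0, 0, 0]}

```text
time_s: 23.1
tool_pos: [0.5336, -0.0962, 0.0155]
tool_rot: [-1.193, 1.191, -1.212]
wrist_force: [-0.5, 4.3, 2.2]
grip_width: 0.0425
```

Request:
play_rows:
  deltas:
    - {"dp": [0.6, 0.03, 0], "delta_rot": [0, 0, 0]}
    - {"dp": [0.6, 0.03, 0], "delta_rot": [0, 0, 0]}
    - {"dp": [0.5, 0.03, 0], "delta_rot": [0, 0, 0]}

```text
time_s: 23.4
tool_pos: [0.5336, -0.1153, 0.0145]
tool_rot: [-1.193, 1.192, -1.213]
wrist_force: [-0.4, 4.1, 2.7]
grip_width: 0.0425
```

Request:
play_rows:
  deltas:
    - {"dp": [0.4, 0, 0], "delta_rot": [0, 0, 0]}
    - {"dp": [0.4, 0, 0], "delta_rot": [0, 0, 0]}
    - {"dp": [0.4, 0, 0], "delta_rot": [0, 0, 0]}

```text
time_s: 23.7
tool_pos: [0.5337, -0.1287, 0.0144]
tool_rot: [-1.193, 1.192, -1.213]
wrist_force: [-0.5, 4.6, 2.9]
grip_width: 0.0426
```

Request:
play_rows:
  deltas:
    - {"dp": [0.4, 0, 0], "delta_rot": [0, 0, 0]}
    - {"dp": [0.3, 0, 0], "delta_rot": [0, 0, 0]}

```text
time_s: 23.9
tool_pos: [0.5337, -0.135, 0.0144]
tool_rot: [-1.193, 1.193, -1.211]
wrist_force: [-1.4, 10.9, 5.4]
grip_width: 0.0426
```

Now 10.9 N: the brass carriage is being pushed. From here I go in short steps.

Request:
play_rows:
  deltas:
    - {"dp": [0.3, 0, 0], "delta_rot": [0, 0, 0]}
    - {"dp": [0.3, 0, 0], "delta_rot": [0, 0, 0]}

```text
time_s: 24.1
tool_pos: [0.5335, -0.1379, 0.0144]
tool_rot: [-1.192, 1.194, -1.205]
wrist_force: [-1.5, 9.9, 6.3]
grip_width: 0.0429
```

Request:
play_rows:
  deltas:
    - {"dp": [0.25, 0, 0], "delta_rot": [0, 0, 0]}
    - {"dp": [0.25, 0, 0], "delta_rot": [0, 0, 0]}

```text
time_s: 24.3
tool_pos: [0.5334, -0.1396, 0.0144]
tool_rot: [-1.191, 1.195, -1.2]
wrist_force: [-0.4, 10.5, 5.6]
grip_width: 0.0427
```

Request:
play_rows:
  deltas:
    - {"dp": [0.3, 0, 0], "delta_rot": [0, 0, 0]}
    - {"dp": [0.3, 0, 0], "delta_rot": [0, 0, 0]}
    - {"dp": [0.3, 0, 0], "delta_rot": [0, 0, 0]}

```text
time_s: 24.6
tool_pos: [0.5333, -0.1432, 0.0144]
tool_rot: [-1.189, 1.196, -1.19]
wrist_force: [0.2, 9.8, 7.0]
grip_width: 0.0427
```

Request:
play_rows:
  deltas:
    - {"dp": [0.3, 0, 0], "delta_rot": [0, 0, 0]}
    - {"dp": [0.3, 0, 0], "delta_rot": [0, 0, 0]}

```text
time_s: 24.8
tool_pos: [0.5332, -0.1456, 0.0144]
tool_rot: [-1.188, 1.197, -1.184]
wrist_force: [-1.5, 9.6, 7.4]
grip_width: 0.0427
```

Request:
play_rows:
  deltas:
    - {"dp": [0.3, 0, 0], "delta_rot": [0, 0, 0]}

```text
time_s: 24.9
tool_pos: [0.5332, -0.1467, 0.0144]
tool_rot: [-1.187, 1.198, -1.181]
wrist_force: [-1.2, 14.3, 7.6]
grip_width: 0.0427
```

Request:
play_rows:
  deltas:
    - {"dp": [0.3, 0, 0], "delta_rot": [0, 0, 0]}

```text
time_s: 25.0
tool_pos: [0.5331, -0.1466, 0.0144]
tool_rot: [-1.186, 1.199, -1.176]
wrist_force: [-1.2, 16.8, 9.5]
grip_width: 0.0427
```

Request:
play_rows:
  deltas:
    - {"dp": [0.36, 0, 0], "delta_rot": [0, 0, 0]}

```text
time_s: 25.1
tool_pos: [0.5331, -0.1464, 0.0144]
tool_rot: [-1.185, 1.2, -1.17]
wrist_force: [-1.0, 18.4, 10.2]
grip_width: 0.0428
```

Request:
play_rows:
  deltas:
    - {"dp": [0.38, 0, 0], "delta_rot": [0, 0, 0]}

```text
time_s: 25.2
tool_pos: [0.533, -0.1462, 0.0144]
tool_rot: [-1.184, 1.201, -1.164]
wrist_force: [-1.6, 17.8, 10.5]
grip_width: 0.0429
```

```bash
python3 - <<'E'
from lab import *
s=bot.observe();print(s["tool_pos"],yaw(s),s["wrist_force"],R.from_rotvec(s["tool_rot"]).as_matrix().round(3).tolist())
for n in("side","scene"):print(label(optics.grab_frame(n),(.534,-.255)))
rows([.533,-.1465,.0144],-90,1)
E
```

```text
[ 0.53299309 -0.14623018  0.01441296] -88.4475240369737 [-1.56589904 17.8040587  10.53519601] [[0.027, 0.01, 1.0], [-0.999, 0.042, 0.027], [-0.041, -0.999, 0.011]]
(array([ 531.2, -277.9]), array([155. , 161.8]), 3.5, np.int32(2340))
(array([ 533.4, -256.1]), array([60.2, 49.8]), 0.5, np.int32(296))
at [ 0.533  -0.1462  0.0144] -88.46 rot/row [-0.0102  0.0267 -0.0415]
[0.03, 0.0, 0.0]
```

Request:
play_rows:
  deltas:
    - {"dp": [0.36, 0, 0], "delta_rot": [-0.005, 0.01, -0.008]}

```text
time_s: 25.4
tool_pos: [0.5329, -0.1465, 0.0143]
tool_rot: [-1.187, 1.21, -1.169]
wrist_force: [1.1, 13.1, 3.2]
grip_width: 0.043
```

Request:
play_rows:
  deltas:
    - {"dp": [0.38, 0, 0], "delta_rot": [0, 0.005, -0.008]}

```text
time_s: 25.5
tool_pos: [0.5329, -0.1467, 0.0142]
tool_rot: [-1.19, 1.211, -1.174]
wrist_force: [-0.8, 16.8, 7.6]
grip_width: 0.0425
```

Request:
play_rows:
  deltas:
    - {"dp": [0.42, 0, 0], "delta_rot": [0, 0, -0.01]}

```text
time_s: 25.6
tool_pos: [0.5329, -0.1468, 0.0141]
tool_rot: [-1.196, 1.208, -1.175]
wrist_force: [-0.9, 19.3, 9.6]
grip_width: 0.0428
```

Request:
play_rows:
  deltas:
    - {"dp": [0.42, 0, 0], "delta_rot": [0, 0, -0.01]}

```text
time_s: 25.7
tool_pos: [0.5329, -0.1468, 0.014]
tool_rot: [-1.202, 1.204, -1.176]
wrist_force: [-1.0, 18.2, 9.0]
grip_width: 0.0426
```

Request:
play_rows:
  deltas:
    - {"dp": [0.48, 0, 0], "delta_rot": [0, 0, -0.01]}

```text
time_s: 25.8
tool_pos: [0.5328, -0.1469, 0.0139]
tool_rot: [-1.208, 1.201, -1.177]
wrist_force: [-1.2, 21.1, 6.7]
grip_width: 0.0428
```

Request:
play_rows:
  deltas:
    - {"dp": [0.5, 0, 0], "delta_rot": [0, 0, -0.01]}

```text
time_s: 25.9
tool_pos: [0.5327, -0.1469, 0.0137]
tool_rot: [-1.214, 1.197, -1.176]
wrist_force: [-1.2, 20.1, 8.7]
grip_width: 0.0429
```

About 20 N is held against the solid stop with no further motion. I back away straight, raise the arm, and check.

Request:
play_rows:
  deltas:
    - {"dp": [-0.6, 0, 0], "delta_rot": [0, 0, 0]}
    - {"dp": [-1.5, 0, 0], "delta_rot": [0, 0, 0]}
    - {"dp": [-2, -0.5, 0], "delta_rot": [0, 0, 0]}
    - {"dp": [-1, -3, 0], "delta_rot": [0, 0, 0]}
    - {"dp": [0, -4.5, 0], "delta_rot": [0, 0, 0]}
    - {"dp": [0, -4.5, 0], "delta_rot": [0, 0, 0]}
    - {"dp": [0, -4, 0], "delta_rot": [0, 0, 0]}
    - {"dp": [0, 0, 0], "delta_rot": [0, 0, 0]}

```text
time_s: 26.7
tool_pos: [0.532, -0.0965, 0.1838]
tool_rot: [-1.217, 1.196, -1.182]
wrist_force: [0.2, -0.5, 0.1]
grip_width: 0.0429
```

```bash
python3 - <<'E'
from lab import *
s=bot.observe();print(s["tool_pos"],s["wrist_force"])
f=optics.grab_frame("scene");print(label(f,(.534,-.256)));a=np.load("scene0.npy",allow_pickle=True).item()["color"];w=np.load("s10.npy",allow_pickle=True).item()["color"]
d=optics.grab_frame("side");b=np.load("d10.npy",allow_pickle=True).item()["color"]
D=lambda p,q,x0,y0,x1,y1:np.abs(p[y0:y1,x0:x1].astype(int)-q[y0:y1,x0:x1]).mean().round(1)
print("bottle",D(f["color"],a,282,255,315,308),"knife",D(f["color"],a,340,170,450,200),"lid(scene vs s10)",D(f["color"],w,138,210,175,245),"whet side vs start",D(d["color"],np.load("side0.npy",allow_pickle=True).item()["color"],298,330,350,395))
E
```

```text
[ 0.53195677 -0.09648194  0.18376466] [ 0.15755271 -0.52020956  0.12098351]
(array([ 533.6, -256.3]), array([60.9, 49.8]), 1.1, np.int32(300))
bottle 3.1 knife 4.3 lid(scene vs s10) 4.0 whet side vs start 23.5
```

```bash
python3 - <<'E'
from lab import *
d=optics.grab_frame("side")["color"];a=np.load("side0.npy",allow_pickle=True).item()["color"];b=np.load("d10.npy",allow_pickle=True).item()["color"]
D=lambda p,q,x0,y0,x1,y1:np.abs(p[y0:y1,x0:x1].astype(int)-q[y0:y1,x0:x1]).mean().round(1)
print("vs d10",D(d,b,298,330,350,395),"left edge patches vs start",[D(d,a,x,y,x+16,y+16) for x,y in((290,332),(305,350),(320,366),(345,388),(362,372))])
s=(300,345);t=a[335:385,290:330]
r=cv2.matchTemplate(d[320:400,275:345],t,cv2.TM_CCOEFF_NORMED);_,m,_,l=cv2.minMaxLoc(r);print(m,l,"expect (15,15)")
E
```

```text
vs d10 3.1 left edge patches vs start [np.float64(19.9), np.float64(19.5), np.float64(19.7), np.float64(19.6), np.float64(24.6)]
0.992850124835968 (15, 15) expect (15,15)
```

```bash
python3 -c "
from rig import job
print(job.finish_job())"
```

```text
the job is handed in; nothing more can be done
None
```

The battery is home in the dock with the lid standing open, and the job is handed in at about 27 s of the 70 s allowed. No verdict was reported.

**What I did**
- **Lid:** I pressed the release button and the lid sprang open. The button bottomed at about 29 N, because the fingertips sit roughly 25 mm higher than the given tip offset implies.
- **First push:** the battery wedged in the dock's flare, and one reading reached about 33 N on the fingertips before I backed off.
- **Correction:** I nudged the battery about 4 mm from its side, straightened it and slid it in. The carriage was felt at about 10 N.
- **Final press:** the battery came to a solid stop and I held 20–21 N against it. The arm then backed off and touched nothing.

**Last checks**
- **Battery:** the scene camera puts its centre about 1 mm from the computed seat, within measuring error, and nearly straight in the bay (0.5–1°). The side-camera reading of this failed because the white label merged with other bright areas, so it rests on the scene view and the solid stop.
- **Lid:** unchanged since it opened.
- **Bottle and knife:** their picture regions match the start to within noise.
- **Whetstone:** its region differed in brightness, which I put down to the open lid's shading. A template match found it at exactly its starting position.

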